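Clamp a denture flask in its spring press with the loose crank

TASK

Clamp the denture flask for curing: fit the loose crank fully home on the square end of the press spindle without forcing it, and wind it clockwise by its grip until the plate bears on the flask and the spring pack is squeezed together by about 4 mm, never more than 6. Then lift the crank off and lay it flat on the worktop, clear of the press, so that the clamped flask can go to the bath; leave the flask and the things standing around where they are.

Things in the scene. Friction and masses are not known exactly. Their poses are not given: they have to be found in the camera images.
- spindle_shoulder (a point): Top of the round collar (28 mm) on the vertical spindle's axis. The steel square end stands on it: 16 mm across flats, 22 mm tall, top 3 mm bevelled. Crank fully home = hub's underside on this collar. The point sinks with the spindle (168 mm above the worktop less joint ram) but does not turn with it: the square's angle differs every time and is not given; see it, or feel for it by turning the crank.
- ram (a joint): How far the spindle has come down (m): 6 mm a full turn, right-hand thread, clockwise from above is down. It runs stiffly (0.2 N m, about 3 N at the crank's grip; about 5 N when clamped) and stays where it is left. Starts between 0 and 0.005; the pressure plate meets the flask at about 0.010.
- spring_plate (a joint): How far the blue springs between the spindle's foot plate and the pressure plate are squeezed (m): 0 until the plate bears on the flask, then about 1 mm more for each sixth of a turn (40 N per mm). 0.004 is the proper clamp (within 0.0012 either way); beyond 0.006 the mould is crushed.
- press: Grey spring clamp for denture flasks, fixed in its bench cradle (136 x 200 mm): two columns along its y, a cross-beam (48 x 172 mm, top 134 mm above the worktop; brass nut round the spindle and column nuts up to 143 mm), the spindle in the middle. Origin: on the spindle axis at worktop height.
- flask: Aluminium denture flask, 92 x 100 x 58 mm, 1.5 kg, standing loose between the columns on the clamp's base (18 mm above the worktop), under the pressure plate. Origin: centre of its underside.
- crank_hub (a point): Centre of the loose steel crank's hub, half-way up. Hub: block 32 x 32 mm, 30 mm tall, with a square hole 17.5 mm wide right through, top to bottom; its +-y faces are free to grip. The arm (18 mm wide, 12 mm thick, level with the hub's underside) leaves along this point's +x; z is up. It lies flat on the worktop on hub and arm; 0.3 to 0.45 kg. 5 to 10 N seat it.
- grip_centre (a point): Centre of the crank's black upright grip, 75 mm from the hub's centre along the crank's x and 21.5 mm higher than it. 21 mm thick, 45 mm tall (22 mm below to 22 mm above this point), it spins freely on its pin, so that a gripper that holds it need not turn as the crank goes round.
- separator_bottle_site (a point): White bottle with blue cap, 42 mm across, 103 mm tall; point on its axis 20 mm above its foot. Bystander.
- polishing_tin_site (a point): Round tin with blue lid, 64 mm across, 28 mm tall; point on its axis 20 mm above its foot. Bystander.
- plaster_model_site (a point): Plaster dental arch model, 62 x 66 x 28 mm; point 20 mm above its foot. Bystander.
Not all that is in view belongs to the job. Several things have the shape of the flask; the one meant has the colours described above.

How it is judged:
By the outcome, as a careful person would: the job done as asked, in the order asked, and still so for the second after the job is handed in, with the robot touching nothing.
It also fails if it takes over 72 s, if anything falls off the work surface, if the arm or the gripper's body presses on something with over 40 N, if the wrist force passes 120 N, or if a joint passes its speed limit or range.

ROBOT

A 6-joint arm with a two-finger parallel gripper is mounted at the origin on a cart in front of the work surface, level with it; the furniture and walls round the work are solid. World frame = base frame: x ahead of the robot, y to its left, z up, the work surface at z = 0. Lengths are in m, angles in degrees, forces in N, time in s.
With the tool pointing down it reaches from about 0.35 to 0.875 m from the base axis. Payload 4.2 kg.
Tool frame: the origin (TCP) lies between the finger pads; the fingertips stand 8 mm ahead of it and the grasp point (between the pads) lies 11 mm behind it; z points along the fingers, y is the line along which they close (so a half turn about z gives the same grasp; the last joint's range is limited). The gripper opens to 87 mm and grips with 3 to 60 N. Pads are 19 mm wide; open, the fingers measure 117 mm over their backs; the gripper's body (75 mm by 190 mm) begins 51 mm behind the grasp point.
Start: joints at [-60.355, 22.042, 0.453, 0, -68.411, -14.817], TCP at [0.16, -0.604, 0.231] pointing down, gripper open.
Joint ranges: [-179.83, 179.83], [-69.29, 118.12], [-61.27, 80.66], [-181.25, 117.63], [-171.15, -9.14], [-177.46, 177.46]. Speed limits (degrees/s): [159.86, 159.86, 180, 180, 180, 180].

INTERFACE

Orientations are given as a 3x3 rotation matrix whose columns are the frame's x, y, z axes.
In Python, from station import sense, capture, camera_model, finish_job, find_in gives the robot as it stands. The module is installed in compiled form; this text tells all that it offers.
- The arm moves only by the tool arm_command, never from a script. Its argument "motion" is a list of rows, each a list of 7 numbers: the finger opening in mm, from 0 to 87, then the shift along the tool's x, y, z in mm, then the turn, a rotation vector about the tool's x, y, z in rad. In form: [[jaw, dx, dy, dz, rx, ry, rz], ...]. A call has 1 to 8 rows; each row shifts and turns the commanded pose from where the row before left it, along the tool's axes as they then stand; what a row does not reach is not made up. A row lasts 1/10 s, in which the tool goes at most 50 mm and 8.59 degrees, less where a joint would pass 70% of its speed; a pose out of reach is approached as far as the arm can. A call with a gripper value outside its range is refused whole. The fingers move at their own pace and stop on an object; the grip force is fixed at half the most. Time passes only in rows, so rows that do not move let the fingers close. It gives the time, the measured TCP pose, the force, the opening and the grip force at its end, in the units of the state.
- sense(): the state, without advancing time (a new reading comes with each control period).
- capture(name): name is "scene" or "top" or "wrist"; returns the picture (480x640x3 uint8, red, green, blue); there is no depth.
- camera_model(name): a dict with "fx", "fy", "cx", "cy" (pixels), "R" (3x3) and "t" (3): a world point X has camera coordinates R X + t. Camera axes: x right, y down, z forward; pixel columns grow to the right and rows downward; lengths in m; the calibration is good to about 2 mm. A picture is of the moment at which its call begins: read the wrist's pose just before it. camera_model takes no time and is no camera call; for the wrist camera it gives the pose at the moment of the call.
- finish_job(): hands the job in; it is judged then, once.
Trained networks look in the newest picture that a camera, given by its name, has taken for a name from the list of things; names that differ only in an ending like _2 or _b are one class to them, and where a whole thing is asked for, a point or a joint stands for the part that bears it (a point fixed in the world has none). Each returns a list of dicts, best first, with "p" (0 to 1); they miss things now and then, are a little off and sometimes report something else, mostly with a low value. They report only what shows in the picture. A call takes as long as a camera call. They do not tell look-alikes from the thing itself.
- find_in(target, camera): "location" ([row, column] in pixels, amid what is visible of it).
The state is a dict: "time_s": time; "joints": joint angles; "joint_velocities": joint speeds; "effort": joint torques, N m; "tcp_pos": TCP position; "ee_rot": TCP orientation; "wrist_force": force on the tool from outside, world axes, zero at the start; "moment": the same for the moment, N m; "gripper_width": opening from 0.0 (shut) to 1.0 (fully open); "gripper_force": force on a finger pad.
Only numpy, scipy, OpenCV 4.12 (cv2) and the standard library are available. Lean on these libraries where they do the work, as an engineer would, in place of code of your own. Each camera call takes 0.05 s, during which the arm holds its last target. There are 200 camera calls.

## Working session

There is one attempt and no reset: what is moved stays moved. The work goes in short steps, Python scripts to look and compute and a tool call to move; the robot and the scene stay as the last step left them, time stands still between calls to the robot, and variables do not carry over. Pictures are saved under pics/ and viewed, at most 10 in all, crops included, and the job is handed in when it is done.

Besides the shell and the picture viewer there is one more tool, called in YAML: its name, and indented under it one key for each argument. arm_command: Moves the arm, as the interface text tells. Its arguments: {"type":"object","properties":{"motion":{"type":"array"}},"required":["motion"]}

```bash
mkdir -p pics
cat > h.py <<'E'
import numpy as np, cv2
from station import *
def px2w(cam,rc,z,m=None):
    m=m or camera_model(cam); R=np.array(m["R"]);t=np.array(m["t"])
    d=R.T@np.array([(rc[1]-m["cx"])/m["fx"],(rc[0]-m["cy"])/m["fy"],1]); c=-R.T@t
    return c+d*(z-c[2])/d[2]
def w2px(cam,X):
    m=camera_model(cam); p=np.array(m["R"])@np.array(X)+np.array(m["t"])
    return m["fy"]*p[1]/p[2]+m["cy"], m["fx"]*p[0]/p[2]+m["cx"]
def save(img,n): cv2.imwrite(f"pics/{n}.png",img[:,:,::-1])
E
python3 - <<'E'
from h import *
np.set_printoptions(precision=4,suppress=True)
ims=[]
for c in ["scene","top"]:
    im=capture(c); ims.append(im); save(im,c+"0")
    m=camera_model(c); print(c,m["fx"],-np.array(m["R"]).T@np.array(m["t"]))
    for n,z in [("spindle_shoulder",.165),("crank_hub",.015),("grip_centre",.0365),("flask",.05),("separator_bottle_site",.02),("polishing_tin_site",.02),("plaster_model_site",.02),("press",.134)]:
        for f in find_in(n,c)[:3]:
            print(n,round(f["p"],2),np.round(f["location"]),px2w(c,f["location"],z))
E
```

```text
scene 599.2737683446643 [-0.4231  0.6902  0.7329]
spindle_shoulder 0.95 [246. 356.] [0.4442 0.048  0.165 ]
crank_hub 0.97 [252. 458.] [ 0.4935 -0.3069  0.015 ]
grip_centre 0.79 [252. 457.] [ 0.4687 -0.277   0.0365]
grip_centre 0.62 [246. 358.] [ 0.6382 -0.1047  0.0365]
flask 0.83 [267. 360.] [ 0.5334 -0.03    0.05  ]
flask 0.65 [309. 173.] [0.625  0.3825 0.05  ]
flask 0.46 [253. 458.] [ 0.4453 -0.2547  0.05  ]
separator_bottle_site 0.74 [246. 275.] [0.7937 0.0473 0.02  ]
separator_bottle_site 0.24 [268. 359.] [ 0.5736 -0.0576  0.02  ]
polishing_tin_site 0.98 [292. 432.] [ 0.3912 -0.121   0.02  ]
plaster_model_site 0.77 [340. 297.] [0.4194 0.2123 0.02  ]
press 0.84 [253. 354.] [0.4698 0.0335 0.134 ]
top 462.01131539106007 [0.5007 0.0041 1.1157]
spindle_shoulder 0.73 [252. 334.] [ 0.561  -0.0454  0.165 ]
crank_hub 0.69 [285. 437.] [ 0.4949 -0.2971  0.015 ]
crank_hub 0.6 [254. 337.] [ 0.5665 -0.059   0.015 ]
grip_centre 0.76 [287. 440.] [ 0.4912 -0.2977  0.0365]
flask 0.62 [268. 328.] [ 0.5305 -0.0372  0.05  ]
flask 0.6 [210. 156.] [0.659  0.3634 0.05  ]
separator_bottle_site 0.62 [170. 284.] [0.7662 0.0712 0.02  ]
polishing_tin_site 0.6 [328. 363.] [ 0.3929 -0.1225  0.02  ]
polishing_tin_site 0.57 [310. 225.] [0.4301 0.2012 0.02  ]
polishing_tin_site 0.53 [288. 437.] [ 0.4877 -0.2971  0.02  ]
press 0.77 [250. 330.] [ 0.5677 -0.0369  0.134 ]
```

View pics/scene0.png

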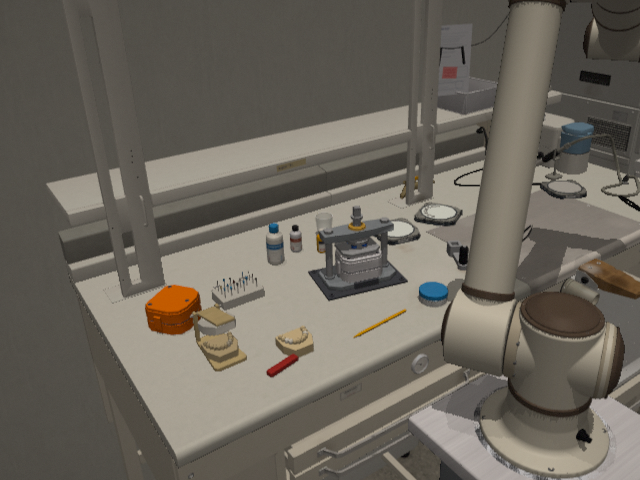

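View pics/top0.png

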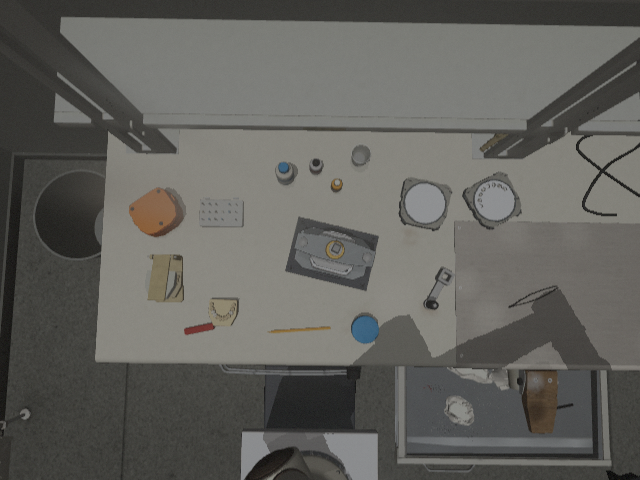

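The pictures show the press at scene (250,356) and top (250,335). The crank has its hub at top (273,446) and its grip at (304,431). The tin, bottle and plaster model are clear of both. I'll enlarge the crank and the spindle.

Run:
```python
from h import *
im=cv2.imread("pics/top0.png")
a=cv2.resize(im[225:275,310:360],(400,400),interpolation=cv2.INTER_CUBIC)
b=cv2.resize(im[262:312,412:462],(400,400),interpolation=cv2.INTER_CUBIC)
cv2.imwrite("pics/crop1.png",np.hstack([a,b]))
```

```text
(no output)
```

View pics/crop1.png

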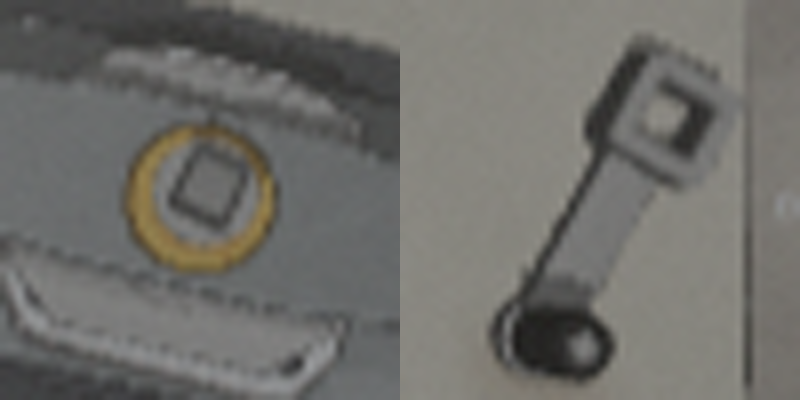

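The crops show the spindle square at top (248,336), with its edges turned about 25-30° in the image. The crank hub's hole is at (276,446) and the grip's top at about (305,435). Next I'll work out coarse poses and the wrist camera mount.

Run:
```python
from h import *
np.set_printoptions(precision=4,suppress=True)
P=lambda u,v,c0,r0:((v+.5)/8-.5+r0,(u+.5)/8-.5+c0)
hub=px2w("top",P(270,112,412,262),.03); gr=px2w("top",P(185,345,412,262),.0585)
sq=px2w("top",P(210,186,310,225),.187)
print(hub,gr,np.linalg.norm((gr-hub)[:2]),np.degrees(np.arctan2(*(gr-hub)[[1,0]])),sq)
s=sense();R=np.array(s["ee_rot"]);p=np.array(s["tcp_pos"]);m=camera_model("wrist")
Rc=np.array(m["R"]);c=-Rc.T@np.array(m["t"])
print(R,p,s["wrist_force"],"cam in tool",R.T@(c-p)," axes",R.T@Rc.T,m["fx"],m["cx"],m["cy"])
```

```text
[ 0.518  -0.3133  0.03  ] [ 0.4513 -0.2799  0.0585] 0.07461417939197446 153.40189072513067 [ 0.5681 -0.047   0.187 ]
[[-0.9667 -0.2559 -0.    ]
 [-0.2559  0.9667 -0.    ]
 [ 0.     -0.     -1.    ]] [ 0.16   -0.6042  0.2306] [-0.0958  0.3961  0.4922] cam in tool [ 0.068   0.0001 -0.1534]  axes [[ 0.0005 -0.9686 -0.2488]
 [ 1.      0.0006 -0.    ]
 [ 0.0002 -0.2488  0.9686]] 331.1103877838218 320.8231689172072 237.84885068519847
```

```bash
cat >> h.py <<'E'
np.set_printoptions(precision=4,suppress=True)
def yaw(s=None):
    R=np.array((s or sense())["ee_rot"]); return np.degrees(np.arctan2(R[1,0],R[0,0]))
def go(xyz,a):
    """total move: in tool axes after turning first (mm), and turn rz (rad)"""
    s=sense(); d=np.array(xyz)-s["tcp_pos"]; t=(a-yaw(s)+180)%360-180; A=np.radians(a)
    print("turn rz %.3f"%-np.radians(t),"then shift", np.round(1e3*np.array([d@[np.cos(A),np.sin(A),0],d@[np.sin(A),-np.cos(A),0],-d[2]]),1))
E
python3 - <<'E'
from h import *
go([.518,-.3133,.10],153.4)
E
```

```text
turn rz 0.723 then shift [-189.9  420.4  130.6]
```

arm_command:
  motion:
    - [87,0,0,0,0,0,0.1446]
    - [87,0,0,0,0,0,0.1446]
    - [87,0,0,0,0,0,0.1446]
    - [87,0,0,0,0,0,0.1446]
    - [87,0,0,0,0,0,0.1446]
    - [87,-19,42,13,0,0,0]
    - [87,-19,42,13,0,0,0]
    - [87,-19,42,13,0,0,0]

```text
time_s: 1.7
tcp_pos: [0.2681, -0.5162, 0.1912]
ee_rot: [[-0.894, 0.449, 0.0], [0.449, 0.894, -0.0], [-0.001, -0.0, -1.0]]
wrist_force: [0.6, -0.6, -0.2]
gripper_width: 1.002
gripper_force: 0.0
```

arm_command:
  motion:
    - [87,-19,42,13,0,0,0]
    - [87,-19,42,13,0,0,0]
    - [87,-19,42,13,0,0,0]
    - [87,-19,42,13,0,0,0]
    - [87,-19,42,13,0,0,0]
    - [87,-19,42,13,0,0,0]
    - [87,-19,42,13,0,0,0]
    - [87,0,0,0,0,0,0]

```text
time_s: 2.5
tcp_pos: [0.5211, -0.3102, 0.0986]
ee_rot: [[-0.897, 0.443, -0.001], [0.443, 0.897, 0.001], [0.001, 0.0, -1.0]]
wrist_force: [-1.2, 0.5, -0.4]
gripper_width: 0.999
gripper_force: 0.0
```

Run:
```python
from h import *
s=sense();print(s["tcp_pos"],yaw(s))
im=capture("wrist");save(im,"w1");m=camera_model("wrist")
for n,z in [("crank_hub",.03),("grip_centre",.0585)]:
    for f in find_in(n,"wrist")[:2]: print(n,f,px2w("wrist",f["location"],z,m))
print(w2px("wrist",[.518,-.3133,.03]))
```

```text
[ 0.5211 -0.3102  0.0986] 153.73295365175696
crank_hub {'location': [202.6, 315.2], 'p': 0.57} [ 0.486  -0.2994  0.03  ]
grip_centre {'location': [203.4, 311.6], 'p': 0.68} [ 0.482  -0.2992  0.0585]
(np.float64(252.2946199465543), np.float64(321.4003258274537))
```

View pics/w1.png

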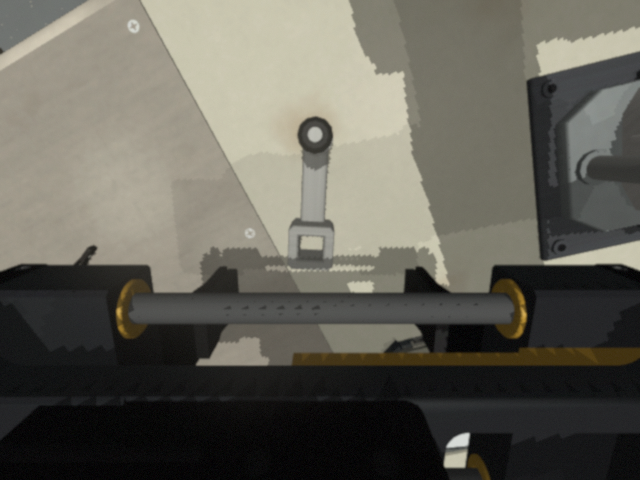

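The wrist view shows the crank upright, with its hub top at about (244,311) and its grip top at (134,315). Its axis is nearly along the image's vertical. I'll let the arm settle and measure the edges finely.

arm_command:
  motion:
    - [87,0,0,0,0,0,0]
    - [87,0,0,0,0,0,0]

```text
time_s: 2.85
tcp_pos: [0.5172, -0.3147, 0.1012]
ee_rot: [[-0.893, 0.449, 0.001], [0.449, 0.893, -0.0], [-0.001, 0.0, -1.0]]
wrist_force: [-0.9, -0.2, -0.2]
gripper_width: 1.001
gripper_force: 0.0
```

Run:
```python
from h import *
s=sense();print(s["tcp_pos"],yaw(s))
im=capture("wrist");m=camera_model("wrist")
np.save("w2.npy",im)
import pickle;pickle.dump((s,m),open("w2.pkl","wb"))
c=im[215:275,280:345]
save(cv2.resize(c,None,fx=9,fy=9,interpolation=cv2.INTER_CUBIC),"w2c")
```

```text
[ 0.5172 -0.3147  0.1012] 153.30217253400156
```

View pics/w2c.png

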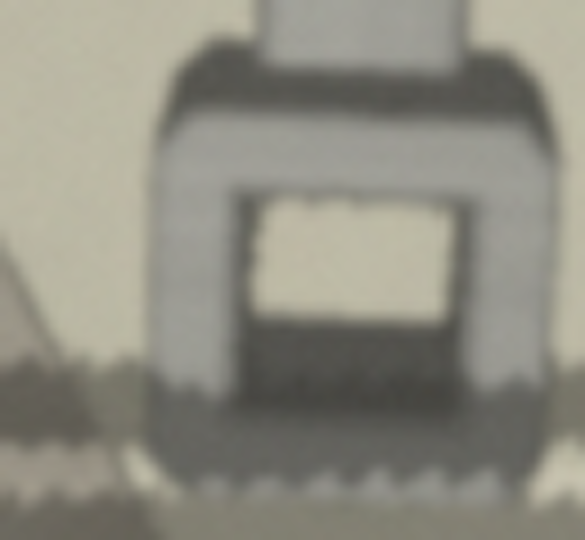

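The crop shows the hub's top face spanning crop (150-550, 112-488), with the hole centre at about (353,300). That is pixel (247.9,318.8). The arm leaves along the image's vertical.

Run:
```python
from h import *
import pickle;s,m=pickle.load(open("w2.pkl","rb"))
im=np.load("w2.npy")
h=px2w("wrist",(247.9,318.8),.03,m);print(h)
# grip top: dark disc w/ bright pin
g=cv2.cvtColor(im[100:175,280:350],cv2.COLOR_RGB2GRAY);k=(g<75).astype(np.uint8)
n,l,st,ce=cv2.connectedComponentsWithStats(k);i=1+np.argmax(st[1:,4]);print(st[i],ce[i])
cen=cv2.minEnclosingCircle(np.argwhere(l==i)[:,::-1].astype(np.float32));print(cen)
# bevel/pin
g2=px2w("wrist",(cen[0][1]+100,cen[0][0]+280),.0555,m);print(g2,np.linalg.norm((g2-h)[:2]),np.degrees(np.arctan2(*(g2-h)[[1,0]])))
R=np.array(s["ee_rot"]);print("hub in tool",R.T@(h-s["tcp_pos"]))
go([h[0],h[1],.032+.001],153.4)
```

```text
[ 0.5139 -0.3147  0.03  ]
[ 27  21  34  35 681] [43.6784 38.3216]
((43.724998474121094, 38.0), 17.636018753051758)
[ 0.4499 -0.279   0.0555] 0.07334565211700592 150.9026710198499
hub in tool [ 0.003  -0.0015  0.0712]
turn rz -0.002 then shift [ 2.9 -1.5 68.1]
```

arm_command:
  motion:
    - [87,2.9,-1.5,9,0,0,0.02]
    - [87,0,0,20,0,0,0]
    - [87,0,0,20,0,0,0]
    - [87,0,0,20,0,0,0]
    - [60,0,0,20,0,0,0]
    - [25,0,0,0,0,0,0]
    - [25,0,0,0,0,0,0]
    - [25,0,0,0,0,0,0]

```text
time_s: 3.7
tcp_pos: [0.5143, -0.3139, 0.0116]
ee_rot: [[-0.885, 0.466, -0.0], [0.466, 0.885, 0.0], [0.0, 0.0, -1.0]]
wrist_force: [0.6, 0.2, -0.4]
gripper_width: 0.72
gripper_force: 0.0
```

arm_command:
  motion:
    - [25,0,0,0,0,0,0]
    - [25,0,0,0,0,0,0]
    - [25,0,0,0,0,0,0]
    - [25,0,0,0,0,0,0]

```text
time_s: 4.1
tcp_pos: [0.5147, -0.3138, 0.0118]
ee_rot: [[-0.885, 0.465, 0.0], [0.465, 0.885, -0.0], [-0.0, -0.0, -1.0]]
wrist_force: [-0.1, -0.5, 0.3]
gripper_width: 0.365
gripper_force: 30.0
```

Gripped at 0.365 × 87 = 31.8 mm, which matches the hub. I'll open, rise and look, to calibrate the hub position in the tool frame.

arm_command:
  motion:
    - [50,0,0,0,0,0,0]
    - [87,0,0,0,0,0,0]
    - [87,0,0,0,0,0,0]
    - [87,0,0,-29,0,0,0]
    - [87,0,0,-30,0,0,0]
    - [87,0,0,-30,0,0,0]
    - [87,0,0,0,0,0,0]
    - [87,0,0,0,0,0,0]

```text
time_s: 4.9
tcp_pos: [0.5148, -0.3136, 0.1012]
ee_rot: [[-0.885, 0.466, 0.002], [0.466, 0.885, -0.0], [-0.001, 0.001, -1.0]]
wrist_force: [0.0, -0.0, -0.5]
gripper_width: 0.97
gripper_force: 0.0
```

```bash
cat >> h.py <<'E'
import pickle
def look(n):
    s=sense();m=camera_model("wrist");im=capture("wrist");np.save(n+".npy",im);pickle.dump((s,m),open(n+".pkl","wb"))
    print(s["tcp_pos"],yaw(s)); return im,s,m
E
python3 - <<'E'
from h import *
im,s,m=look("w3")
c=im[210:270,280:350]
save(cv2.resize(c,None,fx=9,fy=9,interpolation=cv2.INTER_CUBIC),"w3c")
E
```

```text
[ 0.5148 -0.3136  0.1012] 152.24061943447083
```

View pics/w3c.png

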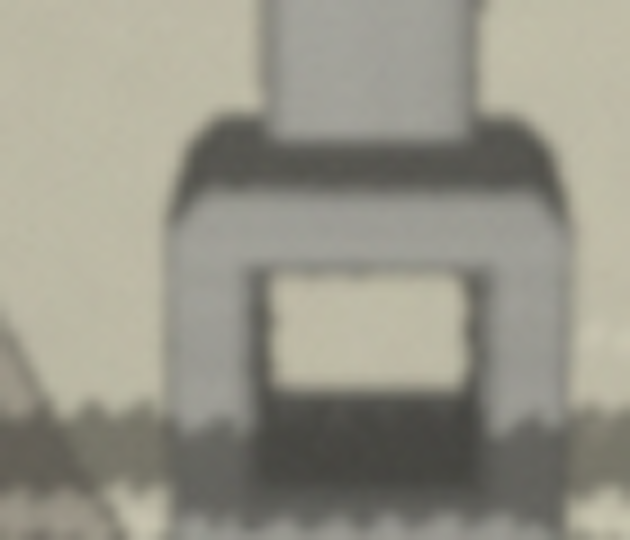

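Run:
```python
from h import *
s,m=pickle.load(open("w3.pkl","rb"));R=np.array(s["ee_rot"])
print(R.T@(px2w("wrist",(251.4,320.7),.03,m)-s["tcp_pos"]))
go([.5665,-.047,.258],152.2)
```

```text
[ 0.0004 -0.0002  0.0712]
turn rz 0.001 then shift [  77.9  260.1 -157.9]
```

arm_command:
  motion:
    - [87,0,0,-48,0,0,0]
    - [87,0,0,-48,0,0,0]
    - [87,9,30,-36,0,0,0]
    - [87,12,40,-26,0,0,0]
    - [87,14,46,0,0,0,0]
    - [87,14,46,0,0,0,0]
    - [87,14,46,0,0,0,0]
    - [87,14,46,0,0,0,0]

```text
time_s: 5.75
tcp_pos: [0.5641, -0.0512, 0.257]
ee_rot: [[-0.885, 0.466, -0.003], [0.466, 0.885, -0.0], [0.003, -0.002, -1.0]]
wrist_force: [1.0, -0.2, 0.0]
gripper_width: 1.001
gripper_force: 0.0
```

arm_command:
  motion:
    - [87,0.9,6.1,0,0,0,0]
    - [87,0,0,0,0,0,0]
    - [87,0,0,0,0,0,0]
    - [87,0,0,0,0,0,0]

```text
time_s: 6.15
tcp_pos: [0.5663, -0.0485, 0.2579]
ee_rot: [[-0.884, 0.467, -0.001], [0.467, 0.884, -0.0], [0.001, -0.001, -1.0]]
wrist_force: [0.5, -0.0, 0.3]
gripper_width: 1.001
gripper_force: 0.0
```

Run:
```python
from h import *
im,s,m=look("w4")
print(find_in("spindle_shoulder","wrist")[:2], w2px("wrist",[.568,-.047,.187]))
c=im[200:290,275:375]
save(cv2.resize(c,None,fx=6,fy=6,interpolation=cv2.INTER_CUBIC),"w4c")
```

```text
[ 0.5663 -0.0485  0.2579] 152.15618354172216
[{'location': [201.5, 321.8], 'p': 0.72}] (np.float64(252.72463421206405), np.float64(323.89948664174256))
```

View pics/w4c.png

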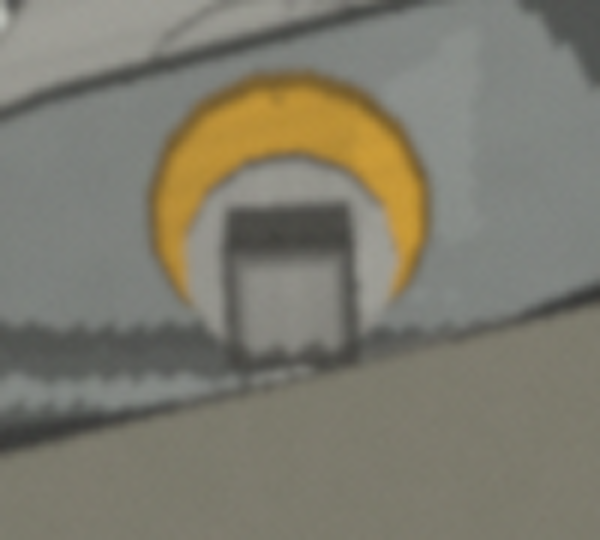

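The crop shows the spindle square almost aligned with the tool, about 3° counter-clockwise in the image. Its base corners are at crop (226,210) and (350,203), its far top corners at (240,367) and (357,362), and the collar's top edge is at row 153. I'll fit the model to these features.

Run:
```python
from h import *
from scipy.optimize import least_squares
s,m=pickle.load(open("w4.pkl","rb"));Rm=np.array(m["R"]);tm=np.array(m["t"]);Rt=np.array(s["ee_rot"]);p0=np.array(s["tcp_pos"])
def pr(X):
    p=Rm@X+tm; return np.array([((m["fx"]*p[0]/p[2]+m["cx"])-275+.5)*6-.5,((m["fy"]*p[1]/p[2]+m["cy"])-200+.5)*6-.5])
def model(v,b=None):
    x,y,th,zs=v; c=p0+Rt@np.array([x,y,0]); c[2]=zs
    ax=lambda u,w,h:c+Rt@np.array([u*np.cos(th)-w*np.sin(th),u*np.sin(th)+w*np.cos(th),0])+np.array([0,0,h])
    col=np.array([pr(c+Rt@np.array([.014*np.cos(t),.014*np.sin(t),0])) for t in np.linspace(0,2*np.pi,73)])
    return c,np.array([pr(ax(.008,-.008,0)),pr(ax(.008,.008,0)),pr(ax(-.008,-.008,.019)),pr(ax(-.008,.008,.019))]),col
obs=np.array([[226,210],[350,203],[238,366],[358,360]])
def res(v,w=1):
    c,q,col=model(v); 
    return np.r_[(q-obs).ravel(),col[:,0].min()-186,col[:,0].max()-402,col[:,1].min()-153]
for fz in (0,1):
    f=least_squares(res,[0,0,0,.165],x_scale=[.001,.001,.01,.001]) if not fz else least_squares(lambda w:res([*w,.1655]),[0,0,0],x_scale=[.001,.001,.01])
    v=f.x if not fz else [*f.x,.1655]
    print("x,y,th",np.round(v,4),"world",model(v)[0],np.round(f.fun,1))
```

```text
x,y,th [-0.0015  0.0019 -0.067   0.1575] world [ 0.5686 -0.0476  0.1575] [ 2.3 -3.1 -0.2 -3.9 -4.2  1.9  4.3 -0.2  1.2 -3.4  5.2]
x,y,th [ 0.0006  0.0018 -0.0672  0.1655] world [ 0.5666 -0.0466  0.1655] [ 0.2 -4.9  1.6 -6.  -6.3  5.6  6.7  3.2 -2.2  0.   1.8]
```

Run:
```python
from h import *
go([.5148,-.3137,.012],152.24)
```

```text
turn rz -0.002 then shift [ -77.8 -258.7  246.4]
```

arm_command:
  motion:
    - [87,-14,-46,0,0,0,0]
    - [87,-14,-46,0,0,0,0]
    - [87,-14,-46,0,0,0,0]
    - [87,-13.8,-45.7,10,0,0,0]
    - [87,-12,-40,26,0,0,0]
    - [87,-10,-35,30,0,0,-0.002]
    - [87,0,0,40,0,0,0]
    - [87,0,0,40,0,0,0]

```text
time_s: 7.05
tcp_pos: [0.5142, -0.3149, 0.1116]
ee_rot: [[-0.884, 0.468, 0.001], [0.468, 0.884, -0.0], [-0.001, 0.0, -1.0]]
wrist_force: [1.0, 1.5, -0.2]
gripper_width: 1.003
gripper_force: 0.0
```

arm_command:
  motion:
    - [87,0,0,40,0,0,0]
    - [87,0,0,30,0,0,0]
    - [70,0,0,20,0,0,0]
    - [50,0,0,10.4,0,0,0]
    - [25,0,0,0,0,0,0]
    - [25,0,0,0,0,0,0]
    - [25,0,0,0,0,0,0]
    - [25,0,0,0,0,0,0]

```text
time_s: 7.85
tcp_pos: [0.516, -0.3127, 0.0136]
ee_rot: [[-0.886, 0.464, 0.003], [0.464, 0.886, -0.001], [-0.003, 0.0, -1.0]]
wrist_force: [0.3, 0.3, -0.1]
gripper_width: 0.541
gripper_force: 0.0
```

arm_command:
  motion:
    - [25,0,0,0,0,0,0]
    - [25,0,0,0,0,0,0]
    - [25,0,0,-10,0,0,0]
    - [25,0,0,-30,0,0,0]
    - [25,0,0,-40,0,0,0]
    - [25,0,0,-40,0,0,0]
    - [25,0,0,-40,0,0,0]
    - [25,0,0,-40,0,0,0]

```text
time_s: 8.65
tcp_pos: [0.5143, -0.3118, 0.2136]
ee_rot: [[-0.886, 0.464, -0.001], [0.464, 0.886, 0.001], [0.001, 0.001, -1.0]]
wrist_force: [0.9, 0.2, -4.3]
gripper_width: 0.363
gripper_force: 29.9
```

Run:
```python
from h import *
s=sense();print(s["tcp_pos"],s["wrist_force"],s["gripper_width"]*87,s["gripper_force"])
go([.5670,-.0466,.222],155.5)
```

```text
[ 0.5143 -0.3118  0.2136] [ 0.8742  0.1826 -4.2932] 31.579602938349367 29.9499908573614
turn rz -0.055 then shift [ 62.1 263.2  -8.4]
```

arm_command:
  motion:
    - [25,0,0,-8.4,0,0,-0.055]
    - [25,9,38,0,0,0,0]
    - [25,9,38,0,0,0,0]
    - [25,9,38,0,0,0,0]
    - [25,9,38,0,0,0,0]
    - [25,9,38,0,0,0,0]
    - [25,9,38,0,0,0,0]
    - [25,8,35,0,0,0,0]

```text
time_s: 9.45
tcp_pos: [0.567, -0.0455, 0.2203]
ee_rot: [[-0.91, 0.414, -0.001], [0.414, 0.91, 0.001], [0.001, -0.0, -1.0]]
wrist_force: [0.3, -0.1, -3.3]
gripper_width: 0.363
gripper_force: 29.9
```

arm_command:
  motion:
    - [25,0,0,0,0,0,0]
    - [25,0,0,0,0,0,0]
    - [25,0,0,0,0,0,0]

```text
time_s: 9.75
tcp_pos: [0.5671, -0.0478, 0.2203]
ee_rot: [[-0.91, 0.415, -0.001], [0.415, 0.91, 0.0], [0.001, -0.0, -1.0]]
wrist_force: [-0.1, 0.3, -4.6]
gripper_width: 0.366
gripper_force: 29.9
```

Run:
```python
from h import *
s=sense();print(s["tcp_pos"],s["wrist_force"],s["moment"])
go([.5670,-.0466,.204],155.5)
im,s,m=look("w5")
im2=capture("top"); P=w2px("top",[.567,-.0466,.2]); print(P,w2px("top",[.567,-.0466,.24]))
r,c=map(int,P)
a=cv2.resize(im[160:360,200:440],(480,400));b=cv2.resize(im2[r-30:r+30,c-22:c+22],(293,400))
save(np.hstack([a,b]),"w5c")
```

```text
[ 0.5671 -0.0478  0.2203] [-0.1325  0.27   -4.6263] [-0.1087 -0.1544 -0.0048]
turn rz -0.000 then shift [ 0.6  1.1 16.3]
[ 0.5671 -0.0478  0.2203] 155.48922744983847
(np.float64(247.87989593080752), np.float64(335.96277033602075)) (np.float64(246.37704739147838), np.float64(337.1405723760278))
```

View pics/w5c.png

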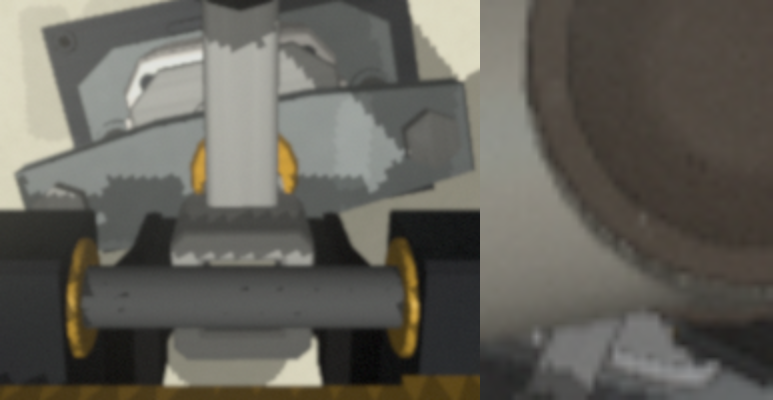

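The crank hangs level with its arm over the brass nut, centred to within about 1 mm. I'll descend slowly.

arm_command:
  motion:
    - [25,0.6,1.1,8,0,0,0]
    - [25,0,0,6,0,0,0]
    - [25,0,0,3,0,0,0]
    - [25,0,0,2,0,0,0]

```text
time_s: 10.25
tcp_pos: [0.5673, -0.0464, 0.2007]
ee_rot: [[-0.91, 0.415, -0.001], [0.415, 0.91, -0.0], [0.001, -0.001, -1.0]]
wrist_force: [-0.8, -0.0, -3.1]
gripper_width: 0.37
gripper_force: 29.9
```

arm_command:
  motion:
    - [25,0,0,2,0,0,0]
    - [25,0,0,0,0,0,0]

```text
time_s: 10.45
tcp_pos: [0.5676, -0.0461, 0.1993]
ee_rot: [[-0.91, 0.414, -0.0], [0.414, 0.91, -0.0], [0.0, -0.0, -1.0]]
wrist_force: [0.7, 1.0, -3.7]
gripper_width: 0.365
gripper_force: 29.9
```

arm_command:
  motion:
    - [25,0,0,2,0,0,0]
    - [25,0,0,0,0,0,0]

```text
time_s: 10.65
tcp_pos: [0.5676, -0.0461, 0.1974]
ee_rot: [[-0.91, 0.414, -0.0], [0.414, 0.91, 0.0], [0.0, -0.0, -1.0]]
wrist_force: [0.0, -0.1, -4.0]
gripper_width: 0.365
gripper_force: 30.0
```

arm_command:
  motion:
    - [25,0,0,2,0,0,0]
    - [25,0,0,0,0,0,0]

```text
time_s: 10.85
tcp_pos: [0.5676, -0.0462, 0.1954]
ee_rot: [[-0.91, 0.414, -0.0], [0.414, 0.91, -0.0], [0.0, -0.0, -1.0]]
wrist_force: [-0.2, 0.2, -3.6]
gripper_width: 0.368
gripper_force: 29.9
```

arm_command:
  motion:
    - [25,0,0,2,0,0,0]
    - [25,0,0,0,0,0,0]

```text
time_s: 11.05
tcp_pos: [0.5674, -0.0464, 0.1935]
ee_rot: [[-0.91, 0.414, -0.001], [0.414, 0.91, -0.0], [0.0, -0.001, -1.0]]
wrist_force: [-0.5, -1.0, -3.4]
gripper_width: 0.364
gripper_force: 29.9
```

arm_command:
  motion:
    - [25,0,0,2,0,0,0]
    - [25,0,0,0,0,0,0]

```text
time_s: 11.25
tcp_pos: [0.5673, -0.0464, 0.1911]
ee_rot: [[-0.91, 0.415, -0.001], [0.415, 0.91, -0.0], [0.001, -0.001, -1.0]]
wrist_force: [-0.7, -2.6, -4.1]
gripper_width: 0.365
gripper_force: 29.9
```

arm_command:
  motion:
    - [25,0,-0.3,2,0,0,0]
    - [25,0,0,0,0,0,0]

```text
time_s: 11.45
tcp_pos: [0.5673, -0.0465, 0.1891]
ee_rot: [[-0.91, 0.415, -0.001], [0.415, 0.91, 0.0], [0.001, -0.0, -1.0]]
wrist_force: [-0.2, -1.9, -3.5]
gripper_width: 0.367
gripper_force: 29.9
```

arm_command:
  motion:
    - [25,0,0,2,0,0,0]
    - [25,0,0,0,0,0,0]

```text
time_s: 11.65
tcp_pos: [0.5674, -0.0465, 0.1872]
ee_rot: [[-0.91, 0.414, -0.001], [0.414, 0.91, -0.0], [0.0, -0.0, -1.0]]
wrist_force: [-1.1, -2.4, -5.1]
gripper_width: 0.365
gripper_force: 29.9
```

arm_command:
  motion:
    - [25,0,0,2,0,0,0]
    - [25,0,0,0,0,0,0]

```text
time_s: 11.85
tcp_pos: [0.5674, -0.0465, 0.1853]
ee_rot: [[-0.91, 0.414, -0.0], [0.414, 0.91, -0.0], [0.0, -0.0, -1.0]]
wrist_force: [-0.8, -2.1, -3.9]
gripper_width: 0.366
gripper_force: 29.9
```

```bash
python3 -c "
from h import *
s=sense();print(s['tcp_pos'],s['wrist_force'],s['moment'],yaw(s))"
```

```text
[ 0.5674 -0.0465  0.1853] [-0.7551 -2.0791 -3.9187] [-0.8539 -0.0188 -0.0088] 155.51835257628076
```

arm_command:
  motion:
    - [25,0,-0.3,2,0,0,0]
    - [25,0,0,0,0,0,0]

```text
time_s: 12.05
tcp_pos: [0.5674, -0.0465, 0.1832]
ee_rot: [[-0.91, 0.414, 0.0], [0.414, 0.91, 0.0], [0.0, 0.0, -1.0]]
wrist_force: [-0.4, -1.2, -3.9]
gripper_width: 0.366
gripper_force: 29.9
```

arm_command:
  motion:
    - [25,0,0,1.5,0,0,0]
    - [25,0,0,0,0,0,0]

```text
time_s: 12.25
tcp_pos: [0.5674, -0.0466, 0.1818]
ee_rot: [[-0.91, 0.414, -0.0], [0.414, 0.91, 0.0], [0.0, 0.0, -1.0]]
wrist_force: [0.1, -1.5, -3.3]
gripper_width: 0.362
gripper_force: 29.9
```

arm_command:
  motion:
    - [25,0,0,1.5,0,0,0]
    - [25,0,0,0,0,0,0]

```text
time_s: 12.45
tcp_pos: [0.5674, -0.0465, 0.1803]
ee_rot: [[-0.91, 0.414, -0.0], [0.414, 0.91, 0.0], [0.0, 0.0, -1.0]]
wrist_force: [-0.5, -0.3, -3.2]
gripper_width: 0.362
gripper_force: 29.9
```

arm_command:
  motion:
    - [25,0,0,1,0,0,0]
    - [25,0,0,0,0,0,0]

```text
time_s: 12.65
tcp_pos: [0.5675, -0.0466, 0.1794]
ee_rot: [[-0.91, 0.414, 0.0], [0.414, 0.91, 0.0], [-0.0, 0.0, -1.0]]
wrist_force: [-0.5, -1.1, -4.5]
gripper_width: 0.371
gripper_force: 29.9
```

arm_command:
  motion:
    - [25,0,0,1,0,0,0]
    - [25,0,0,0,0,0,0]

```text
time_s: 12.85
tcp_pos: [0.5674, -0.0466, 0.1784]
ee_rot: [[-0.91, 0.414, 0.0], [0.414, 0.91, 0.0], [0.0, 0.0, -1.0]]
wrist_force: [-0.2, -0.7, -3.3]
gripper_width: 0.366
gripper_force: 29.9
```

arm_command:
  motion:
    - [25,0,0,1,0,0,0]
    - [25,0,0,0,0,0,0]

```text
time_s: 13.05
tcp_pos: [0.5674, -0.0466, 0.1774]
ee_rot: [[-0.91, 0.414, 0.0], [0.414, 0.91, 0.0], [0.0, 0.0, -1.0]]
wrist_force: [-0.1, -1.1, -3.7]
gripper_width: 0.366
gripper_force: 29.9
```

arm_command:
  motion:
    - [25,0,0,0.7,0,0,0]
    - [25,0,0,0,0,0,0]

```text
time_s: 13.25
tcp_pos: [0.5674, -0.0466, 0.1768]
ee_rot: [[-0.91, 0.414, 0.0], [0.414, 0.91, 0.0], [0.0, 0.0, -1.0]]
wrist_force: [0.4, -0.0, -3.6]
gripper_width: 0.365
gripper_force: 29.9
```

arm_command:
  motion:
    - [25,0,0,0.8,0,0,0]
    - [25,0,0,0,0,0,0]

```text
time_s: 13.45
tcp_pos: [0.5675, -0.0466, 0.1762]
ee_rot: [[-0.91, 0.414, 0.0], [0.414, 0.91, 0.0], [-0.0, 0.0, -1.0]]
wrist_force: [0.5, -0.9, -2.8]
gripper_width: 0.366
gripper_force: 29.9
```

arm_command:
  motion:
    - [25,0,0,0.8,0,0,0]
    - [25,0,0,0,0,0,0]

```text
time_s: 13.65
tcp_pos: [0.5675, -0.0466, 0.1761]
ee_rot: [[-0.91, 0.414, 0.001], [0.414, 0.91, -0.0], [-0.001, 0.0, -1.0]]
wrist_force: [-1.8, 0.2, 2.4]
gripper_width: 0.365
gripper_force: 29.9
```

arm_command:
  motion:
    - [25,0,0,0.8,0,0,0]
    - [25,0,0,0,0,0,0]

```text
time_s: 13.85
tcp_pos: [0.5675, -0.0466, 0.1761]
ee_rot: [[-0.91, 0.414, 0.001], [0.414, 0.91, -0.0], [-0.001, 0.0, -1.0]]
wrist_force: [-4.2, 1.5, 6.4]
gripper_width: 0.367
gripper_force: 29.9
```

The hub is seated: it stopped at TCP z 0.1761 under about 10 N, so its underside is near 0.164 and the ram near 0.004. I'll release it and slide along the crank to the grip.

arm_command:
  motion:
    - [40,0,0,-1,0,0,0]
    - [60,0,0,0,0,0,0]
    - [87,0,0,0,0,0,0]
    - [87,0,0,-5,0,0,0]
    - [87,20,0,-11,0,0,0]
    - [87,30,0,0,0,0,0]
    - [87,25.2,0,0,0,0,0]
    - [70,0,0,0,0,0,0]

```text
time_s: 14.65
tcp_pos: [0.4967, -0.015, 0.192]
ee_rot: [[-0.911, 0.413, -0.0], [0.413, 0.911, 0.001], [0.001, 0.0, -1.0]]
wrist_force: [0.3, 0.0, -0.3]
gripper_width: 0.935
gripper_force: 0.0
```

arm_command:
  motion:
    - [50,0,0,0,0,0,0]
    - [40,0,0,0,0,0,0]

```text
time_s: 14.85
tcp_pos: [0.4999, -0.0156, 0.1917]
ee_rot: [[-0.91, 0.414, 0.001], [0.414, 0.91, -0.0], [-0.001, 0.0, -1.0]]
wrist_force: [0.4, -0.2, 0.0]
gripper_width: 0.805
gripper_force: 0.0
```

Run:
```python
from h import *
im,s,m=look("w6"); print(s["wrist_force"],s["gripper_width"]*87, w2px("wrist",[.4993,-.0155,.222]))
im2=capture("scene"); r,c=map(int,w2px("scene",[.5674,-.0466,.14])); print(r,c)
a=cv2.resize(im[140:400,180:460],(420,390)); b=cv2.resize(im2[r-60:r+60,c-55:c+55],(357,390),interpolation=cv2.INTER_CUBIC)
save(np.hstack([a,b]),"w6c")
```

```text
[ 0.4999 -0.0156  0.1917] 155.51780575981766
[ 0.4219 -0.2451  0.0343] 70.04698441693519 (np.float64(322.6054137380906), np.float64(320.61757045580987))
224 356
```

View pics/w6c.png

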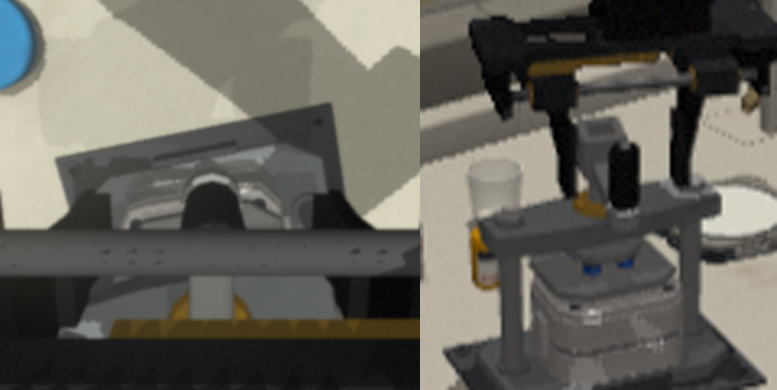

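The crank sits on the spindle with the open fingers straddling the grip, and the blue springs are visible in the scene view. I'll close on the grip and start winding clockwise in 10° steps.

arm_command:
  motion:
    - [15,0,0,0,0,0,0]
    - [15,0,0,0,0,0,0]
    - [15,0,0,0,0,0,0]
    - [15,0,0,0,0,0,0]
    - [15,0,0,0,0,0,0]
    - [15,0,0,0,0,0,0]

```text
time_s: 15.55
tcp_pos: [0.499, -0.0155, 0.1915]
ee_rot: [[-0.91, 0.414, 0.0], [0.414, 0.91, 0.0], [-0.0, 0.0, -1.0]]
wrist_force: [-0.0, -0.0, -0.8]
gripper_width: 0.233
gripper_force: 30.0
```

arm_command:
  motion:
    - [15,-1.14,13.02,0.17,0,0,0]
    - [15,-3.38,12.63,0.17,0,0,0]
    - [15,0,0,0,0,0,0]

```text
time_s: 15.85
tcp_pos: [0.5148, 0.0071, 0.1912]
ee_rot: [[-0.911, 0.413, 0.0], [0.413, 0.911, -0.0], [-0.0, -0.0, -1.0]]
wrist_force: [-0.5, -1.4, 1.5]
gripper_width: 0.232
gripper_force: 30.0
```

```bash
cat >> h.py <<'E'
def st():
    s=sense();p=np.array(s["tcp_pos"]);d=p[:2]-C; th=np.degrees(np.arctan2(d[1],d[0]));t=np.array([np.sin(np.radians(th)),-np.cos(np.radians(th))]);f=np.array(s["wrist_force"])
    print(s["time_s"],"p",p,"r %.4f phi %.1f"%(np.hypot(*d),(155.5-th)%360),"tang %.2f rad %.2f z %.2f"%(f[:2]@t,f[:2]@d/np.hypot(*d),f[2]),"w %.1f"%(87*s["gripper_width"]),s["gripper_force"])
C=np.array([.5671,-.0464])
E
python3 -c "
from h import *
st()"
```

```text
15.85 p [0.5148 0.0071 0.1912] r 0.0748 phi 21.1 tang -1.31 rad -0.68 z 1.49 w 20.2 30.000574844889343
```

arm_command:
  motion:
    - [15,-5.53,11.85,0.17,0,0,0]
    - [15,-7.5,10.71,0.17,0,0,0]
    - [15,-9.24,9.24,0.17,0,0,0]
    - [15,-10.71,7.5,0.17,0,0,0]
    - [15,-11.85,5.53,0.17,0,0,0]
    - [15,-12.63,3.38,0.17,0,0,0]
    - [15,-13.02,1.14,0.17,0,0,0]
    - [15,-13.02,-1.14,0.17,0,0,0]

```text
time_s: 16.65
tcp_pos: [0.6118, 0.016, 0.1917]
ee_rot: [[-0.911, 0.413, 0.003], [0.413, 0.911, 0.0], [-0.003, 0.001, -1.0]]
wrist_force: [-2.6, 0.1, 9.6]
gripper_width: 0.241
gripper_force: 30.2
```

```bash
python3 -c "
from h import *
st()"
```

```text
16.65 p [0.6118 0.016  0.1917] r 0.0768 phi 101.1 tang -2.19 rad -1.43 z 9.56 w 21.0 30.182768082304392
```

arm_command:
  motion:
    - [15,-12.63,-3.38,0.17,0,0,0]
    - [15,-11.85,-5.53,0.17,0,0,0]
    - [15,-10.71,-7.5,0.17,0,0,0]
    - [15,-9.24,-9.24,0.17,0,0,0]
    - [15,-7.5,-10.71,0.17,0,0,0]
    - [15,-5.53,-11.85,0.17,0,0,0]
    - [15,-3.38,-12.63,0.17,0,0,0]
    - [15,-1.14,-13.02,0.17,0,0,0]

```text
time_s: 17.45
tcp_pos: [0.6414, -0.0767, 0.1908]
ee_rot: [[-0.911, 0.413, 0.014], [0.413, 0.911, 0.001], [-0.012, 0.007, -1.0]]
wrist_force: [5.7, 0.7, 4.8]
gripper_width: 0.236
gripper_force: 30.0
```

```bash
python3 -c "
from h import *
st()"
```

```text
17.45 p [ 0.6414 -0.0767  0.1908] r 0.0802 phi 177.7 tang -2.78 rad 5.02 z 4.81 w 20.5 30.00122816534713
```

arm_command:
  motion:
    - [15,0,0,0,0,0,0]
    - [15,0,0,0,0,0,0]
    - [15,0,0,0,0,0,0]

```text
time_s: 17.75
tcp_pos: [0.641, -0.0773, 0.1909]
ee_rot: [[-0.91, 0.413, 0.013], [0.413, 0.911, 0.0], [-0.012, 0.006, -1.0]]
wrist_force: [4.9, -2.0, 5.3]
gripper_width: 0.23
gripper_force: 30.0
```

```bash
python3 -c "
from h import *
st(); s=sense(); print(np.array(s['ee_rot']),s['moment'],s['joints'],s['effort'])
im=capture('scene'); r,c=224,356
im2=capture('top'); P=w2px('top',[.5674,-.0466,.19]);r2,c2=map(int,P)
b=cv2.resize(im[r-60:r+60,c-55:c+55],(440,480),interpolation=cv2.INTER_CUBIC);a=cv2.resize(im2[r2-60:r2+60,c2-45:c2+45],(360,480),interpolation=cv2.INTER_CUBIC)
save(np.hstack([b,a]),'w7c')"
```

```text
17.75 p [ 0.641  -0.0773  0.1909] r 0.0801 phi 178.2 tang -0.04 rad 5.31 z 5.30 w 20.0 30.000699586817063
[[-0.9104  0.4134  0.013 ]
 [ 0.4135  0.9105  0.0002]
 [-0.0118  0.0055 -0.9999]] [-0.4942 -1.3587  0.0127] [   7.4915   25.2703   -0.3485    0.099   -63.6393 -121.9581] [  0.549  -38.7859  14.1728   2.4859  -1.4093   0.001 ]
```

View pics/w7c.png

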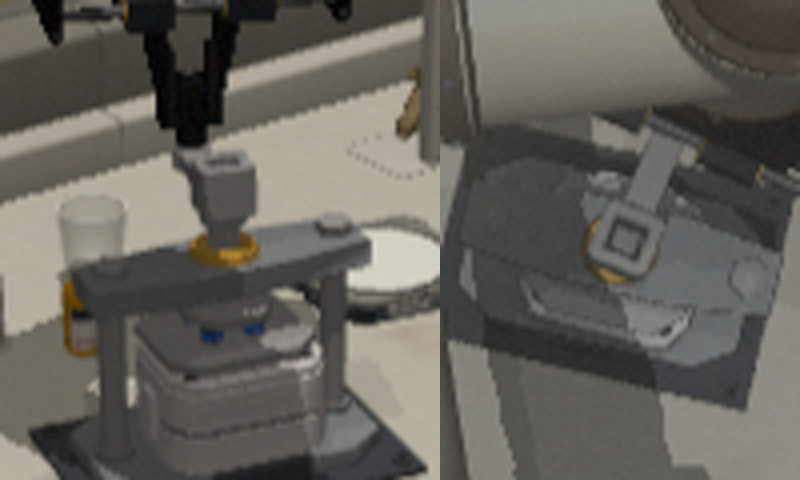

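The view shows the crank still on the spindle and turned half round, with the grip on the far side and the arm slightly tilted. It drooped within the square's play when I gripped it. I'll re-grip with the pads along the crank's radial line so that they hold it upright.

arm_command:
  motion:
    - [60,0,0,0,0,0,0]
    - [60,0,0,0,0,0,0]
    - [60,0,0,0,0,0,0]
    - [60,0,0,0,0,0,0.14]
    - [60,0,0,0,0,0,0.14]
    - [60,0,0,0,0,0,0.14]
    - [60,0,0,0,0,0,0.14]
    - [60,0,0,0,0,0,0.14]

```text
time_s: 18.65
tcp_pos: [0.6351, -0.0774, 0.1876]
ee_rot: [[-0.424, 0.906, -0.001], [0.906, 0.424, 0.0], [0.001, -0.001, -1.0]]
wrist_force: [0.5, 0.2, -0.2]
gripper_width: 0.684
gripper_force: 0.0
```

arm_command:
  motion:
    - [60,0,0,0,0,0,0.14]
    - [60,0,0,0,0,0,0.14]
    - [60,0,0,0,0,0,0.14]
    - [60,0,0,0,0,0,0.14]
    - [60,0,0,0,0,0,0.14]
    - [60,0,0,0,0,0,0.136]
    - [60,0,0,0,0,0,0]
    - [60,0,0,0,0,0,0]

```text
time_s: 19.45
tcp_pos: [0.619, -0.1929, 0.1653]
ee_rot: [[0.177, 0.984, 0.024], [0.967, -0.178, 0.183], [0.184, -0.009, -0.983]]
wrist_force: [0.7, -0.1, -0.5]
gripper_width: 0.686
gripper_force: 0.0
```

```bash
python3 -c "
from h import *
st(); s=sense(); print(yaw(s),np.array(s['ee_rot']),s['wrist_force'],s['joints'])
im,s,m=look('w8')
for f in find_in('grip_centre','wrist')[:2]: print(f,px2w('wrist',f['location'],.20,m))
print(w2px('wrist',s['tcp_pos']))
g=find_in('crank_hub','wrist')[:1];print(g)
"
```

```text
19.45 p [ 0.619  -0.1929  0.1653] r 0.1554 phi 226.0 tang -0.59 rad 0.30 z -0.52 w 59.7 0.0
79.62745024254572 [[ 0.177   0.9839  0.0243]
 [ 0.9668 -0.1784  0.1828]
 [ 0.1842 -0.0089 -0.9829]] [ 0.6557 -0.088  -0.5228] [  -8.3001   28.3096    4.5545  -11.57    -66.8104 -177.4028]
[ 0.619  -0.1929  0.1653] 79.62745024254572
{'location': [29.6, 236.7], 'p': 0.57} [ 0.6073 -0.0812  0.2   ]
{'location': [227.0, 69.5], 'p': 0.22} [ 0.5284 -0.1421  0.2   ]
(np.float64(295.3367043620201), np.float64(320.35594662577086))
[{'location': [29.6, 238.2], 'p': 0.61}]
```

arm_command:
  motion:
    - [60,0,0,-40,0,0,0]
    - [60,0,0,-40,0,0,0]
    - [60,0,0,0,0,0,-0.14]
    - [60,0,0,0,0,0,-0.14]

```text
time_s: 20.0
tcp_pos: [0.6177, -0.2082, 0.2465]
ee_rot: [[-0.117, 0.993, 0.03], [0.977, 0.11, 0.185], [0.18, 0.051, -0.982]]
wrist_force: [-0.6, -0.8, -0.5]
gripper_width: 0.69
gripper_force: 0.0
```

```bash
cat >> h.py <<'E'
from scipy.spatial.transform import Rotation as Ro
def go2(xyz,a):
    s=sense();R=np.array(s["ee_rot"]);A=np.radians(a);c,n=np.cos(A),np.sin(A)
    A0=np.radians(yaw(s));Z=lambda c,n:np.array([[c,n,0],[n,-c,0],[0,0,-1.]])
    print("untilt rotvec",Ro.from_matrix(R.T@Z(np.cos(A0),np.sin(A0))).as_rotvec());go(xyz,a)
E
python3 -c "
from h import *
st(); s=sense(); print(yaw(s),s['joints']); go2([.636,-.077,.26],247.5)"
```

```text
20.0 p [ 0.6177 -0.2082  0.2465] r 0.1696 phi 228.1 tang 0.77 rad 0.56 z -0.46 w 60.0 0.0
96.85464697364385 [  -9.7346   25.4062   11.5181  -11.1271  -76.4422 -161.0357]
untilt rotvec [ 0.0521 -0.1814 -0.0047]
turn rz -2.629 then shift [-128.3   33.3  -13.5]
```

arm_command:
  motion:
    - [60,0,0,0,0.026,-0.091,0]
    - [60,0,0,0,0.026,-0.091,0]
    - [60,0,0,0,0,0,-0.14]
    - [60,0,0,0,0,0,-0.14]
    - [60,0,0,0,0,0,-0.14]
    - [60,0,0,0,0,0,-0.14]
    - [60,0,0,0,0,0,-0.14]
    - [60,0,0,0,0,0,-0.14]

```text
time_s: 20.8
tcp_pos: [0.6171, -0.2077, 0.2445]
ee_rot: [[-0.817, 0.577, -0.005], [0.577, 0.817, 0.0], [0.004, -0.003, -1.0]]
wrist_force: [-0.2, -0.4, -0.1]
gripper_width: 0.688
gripper_force: 0.0
```

arm_command:
  motion:
    - [60,0,0,0,0,0,-0.14]
    - [60,0,0,0,0,0,-0.14]
    - [60,0,0,0,0,0,-0.14]
    - [60,0,0,0,0,0,-0.14]
    - [60,0,0,0,0,0,-0.14]
    - [60,0,0,0,0,0,-0.14]
    - [60,0,0,0,0,0,-0.14]
    - [60,0,0,0,0,0,-0.14]

```text
time_s: 21.6
tcp_pos: [0.6171, -0.2078, 0.2445]
ee_rot: [[-0.875, -0.484, -0.005], [-0.484, 0.875, 0.0], [0.004, 0.003, -1.0]]
wrist_force: [0.5, 0.7, 0.1]
gripper_width: 0.689
gripper_force: 0.0
```

arm_command:
  motion:
    - [60,0,0,0,0,0,-0.14]
    - [60,0,0,0,0,0,-0.14]
    - [60,0,0,0,0,0,-0.14]
    - [60,0,0,0,0,0,-0.14]
    - [60,0,0,0,0,0,-0.109]
    - [60,0,0,0,0,0,0]
    - [60,0,0,0,0,0,0]

```text
time_s: 22.3
tcp_pos: [0.6169, -0.2083, 0.2444]
ee_rot: [[-0.395, -0.919, -0.005], [-0.919, 0.395, 0.0], [0.002, 0.005, -1.0]]
wrist_force: [0.0, 0.1, -0.4]
gripper_width: 0.692
gripper_force: 0.0
```

```bash
python3 -c "
from h import *
s=sense(); print(s['tcp_pos'],yaw(s),s['joints']); go2([.636,-.077,.25],247.5)"
```

```text
[ 0.6169 -0.2083  0.2444] -113.26332185188984 [ -4.455   24.297    5.9677  -0.0017 -71.9731 -18.8081]
untilt rotvec [ 0.005  -0.0017 -0.    ]
turn rz -0.013 then shift [-128.6   32.7   -5.6]
```

```bash
python3 -c "
from h import *
im=capture('top'); e=w2px('top',[.6363,-.0753,.218]); print('exp',e)
for f in find_in('grip_centre','top')[:3]: print(f,px2w('top',f['location'],.2))
r,c=map(int,e); g=cv2.cvtColor(im[r-16:r+17,c-16:c+17],cv2.COLOR_RGB2GRAY); print(g[::2,::2])
im=capture('scene'); e=w2px('scene',[.6363,-.0753,.218]); print('exp',e)
for f in find_in('grip_centre','scene')[:3]: print(f,px2w('scene',f['location'],.2))
r,c=map(int,e); g=cv2.cvtColor(im[r-10:r+30,c-16:c+17],cv2.COLOR_RGB2GRAY); print(g[::2,::2])
"
```

```text
exp (np.float64(212.22721781514656), np.float64(351.41941679394074))
[[122 126 130 130 131 131 132 133 136 135 135 134 133 133 132 133 130]
 [124 129 128 129 130 132 133 134 135 135 135 136 134 134 133 129 130]
 [127 127 130 130 133 134 134 136 136 136 135 136 135 133 133 128 130]
 [123 127 131 132 132 132 132 135 135 136 135 134 133 132 132 131 128]
 [124 126 129 130 131 132 134 135 135 135 136 136 134 133 132 129 128]
 [124 126 128 129 131 132 135 134 136 135 136 135 134 132 133 128 127]
 [126 126 127 130 132 134 134 134 133 133 138 134 134 134 133 130 126]
 [124 126 127 130 132 133 133 134 133 136 136 134 133 132 132 129 127]
 [125 127 126 129 130 132 133 134 136 134 134 133 134 132 132 129 125]
 [124 126 128 129 133 132 134 134 135 136 135 135 134 133 132 129 126]
 [124 126 130 131 132 132 131 134 134 134 133 133 133 133 131 130 124]
 [122 127 128 129 131 132 134 135 135 136 134 133 132 133 132 130 126]
 [123 126 128 129 131 132 133 133 134 135 135 134 134 134 129 130 128]
 [124 126 127 129 131 131 133 133 133 135 134 133 131 131 130 129 126]
 [125 126 127 130 131 131 134 132 133
[... 1095 characters left out ...]
167 163 156 136   8  13   8  13  99 101  98  96  97  96  94]
 [163 149 133 118 102  97   5   8   7   8  96  94  95  91  95  92  92]
 [111 100 100 101  98  94  11  12   3  11  94  94  93  92  89  92  95]
 [100  98  98  98  96  96   8   9   7   3  91  89  94 131 143 168 169]
 [ 99  94  98  95  94  93  42   3   7  11 100 133 168 168 170 169 168]
 [ 96  92  94  91  91  90  76  49  50  59  81 151 137 119 119 160 168]
 [ 91  91  94 130 136 159  56  67  87 127 113  70  67  64  65  85 168]
 [131 136 169 170 170 162  55  50  55 118 112  78  95  93  64  68 108]
 [170 168 170 169 169 168 152  81  49  62 105 101  88  84  62  63  80]
 [167 169 169 170 167 171 169 166  62  52  73  82  82  80  62  61  74]]
```

arm_command:
  motion:
    - [60,-40,10,-5.6,0,0,-0.013]
    - [60,-40,10,0,0,0,0]
    - [60,-30,8,0,0,0,0]
    - [60,-19.9,4.9,0,0,0,0]
    - [60,0,0,0,0,0,0]
    - [60,0,0,0,0,0,0]
    - [60,0,0,0,0,0,0]

```text
time_s: 23.2
tcp_pos: [0.6363, -0.0776, 0.2497]
ee_rot: [[-0.383, -0.924, -0.006], [-0.924, 0.383, 0.0], [0.002, 0.005, -1.0]]
wrist_force: [-0.4, 0.6, -1.1]
gripper_width: 0.689
gripper_force: 0.0
```

```bash
python3 -c "
from h import *
s=sense(); print(s['tcp_pos'],yaw(s)); go2([.6363,-.0755,.189],247.5)
im,s,m=look('w9')
e=w2px('wrist',[.6363,-.0755,.219]);print(e)
g=cv2.cvtColor(im,cv2.COLOR_RGB2GRAY);r,c=map(int,e);print(g[r-40:r+41:4,c-40:c+41:4])
"
```

```text
[ 0.6363 -0.0776  0.2497] -112.54178110016498
untilt rotvec [ 0.0054 -0.0019 -0.    ]
turn rz -0.001 then shift [-1.9  0.8 60.7]
[ 0.6363 -0.0776  0.2497] -112.54178110016498
(np.float64(275.06335151785635), np.float64(321.6333166849104))
[[212 212 214 211 213 214 211 214 176 111  82 104  75  65  60  62  89  90
  140  96 101]
 [214 213 213 213 212 214 214 163  88 102 101  93  75  72  74  73  74  73
   74  75  74]
 [214 215 213 214 214 212 209  95  91  54  53  74 103  96  98  99  98 100
   97  98  99]
 [215 214 214 214 213 214 178  68  43  42  41  40  47 100 104 103 102 103
  102 102 103]
 [213 213 213 214 214 188 110  44  43  40  41  41  38  82 100 101 101 102
  101 102 100]
 [146 210 212 208 141 141  78  43  41  40  39  40  39  55 102 101 101 102
  103 101 102]
 [141 170 183 141 141 140  46  43  43  41  40  37  37  58 100 101 101  99
  102 101  99]
 [141 141 140 142 141 124  46  42  42  42  42  37  35  60  76  81  80  93
   98  97  92]
 [140 140 139 141 141  84  41  46  49  49  48  40  39 103  60  58  58  80
  103 101  93]
 [139 139 140 140 141  58  47  49  59  56  49  45  36 111  6
[... 308 characters left out ...]
0 140 139 139 134  81  48  46  52 103 139 141 111  58  38  57
   56  62  77]
 [131 132 133 132 133 132 130 131 131 128 131 133 132 133 126  57  55  56
   70  80  94]
 [ 54  57  55  55  53  54  55  53  52  54  57  57  58  56  57  55  54  56
   55  54  55]
 [ 59  60  59  58  59  59  60  59  60  58  61  72  72  71  71  71  71  70
   71  70  71]
 [ 61  62  61  62  62  63  63  62  61  62  61  80  83  82  82  84  82  80
   81  82  80]
 [ 62  64  63  63  65  66  65  65  65  64  63  69  85  66  89  89  88  89
   90  88  88]
 [ 64  65  63  63  64  65  65  65  63  66  65  66  64  64  82  96  94  94
   96  95  94]
 [ 64  63  63  66  64  66  64  64  65  64  65  64  64  66  65  93  94  94
   95  96  95]]
```

arm_command:
  motion:
    - [60,-3.9,0,10,0,0,0]
    - [60,0,0,20,0,0,0]
    - [60,0,0,20,0,0,0]
    - [60,0,0,10.7,0,0,0]
    - [15,0,0,0,0,0,0]
    - [15,0,0,0,0,0,0]
    - [15,0,0,0,0,0,0]
    - [15,0,0,0,0,0,0]

```text
time_s: 24.05
tcp_pos: [0.6382, -0.0732, 0.1901]
ee_rot: [[-0.382, -0.924, -0.003], [-0.924, 0.382, 0.001], [0.001, 0.003, -1.0]]
wrist_force: [-0.4, 0.1, -0.1]
gripper_width: 0.408
gripper_force: 0.0
```

arm_command:
  motion:
    - [15,0,0,0,0,0,0]
    - [15,0,0,0,0,0,0]

```text
time_s: 24.25
tcp_pos: [0.6394, -0.0734, 0.1904]
ee_rot: [[-0.382, -0.924, -0.0], [-0.924, 0.382, -0.0], [0.0, 0.0, -1.0]]
wrist_force: [0.4, 1.0, 3.3]
gripper_width: 0.237
gripper_force: 29.0
```

```bash
python3 -c "
from h import *
st();s=sense(); print(np.array(s['ee_rot']),s['moment'],s['wrist_force'])"
```

```text
24.25 p [ 0.6394 -0.0734  0.1904] r 0.0772 phi 176.0 tang -1.09 rad 0.05 z 3.28 w 20.6 29.039876462775283
[[-0.3818 -0.9242 -0.0004]
 [-0.9242  0.3818 -0.0001]
 [ 0.0003  0.0003 -1.    ]] [ 0.307   0.2991 -0.0596] [0.4265 1.0065 3.282 ]
```

```bash
cat >> h.py <<'E'
def wind(phi0,phi1,n,r=.0755,a=247.5):
    s=sense();p=np.array(s["tcp_pos"])[:2];A=np.radians(a);T=np.array([[np.cos(A),np.sin(A)],[np.sin(A),-np.cos(A)]]);o=[]
    for f in np.linspace(phi0,phi1,n+1)[1:]:
        th=np.radians(155.5-f);q=C+r*np.array([np.cos(th),np.sin(th)]);o.append([15,*np.round(1e3*T@(q-p),1).tolist(),round((phi1-phi0)/n/60,2),0,0,0]);p=q
    print(o)
E
python3 -c "
from h import *
wind(176,256,8);p=256
s=sense
import h
th=np.radians(155.5-256);q=C+.0755*np.array([np.cos(th),np.sin(th)])
h.sense=lambda:{'tcp_pos':[*q,0]}
wind(256,336,8)"
```

```text
[[15, 13.2, 2.4, 0.17, 0, 0, 0], [15, 12.8, 3.0, 0.17, 0, 0, 0], [15, 12.1, 5.1, 0.17, 0, 0, 0], [15, 11.0, 7.2, 0.17, 0, 0, 0], [15, 9.6, 9.0, 0.17, 0, 0, 0], [15, 7.9, 10.5, 0.17, 0, 0, 0], [15, 6.0, 11.7, 0.17, 0, 0, 0], [15, 3.8, 12.6, 0.17, 0, 0, 0]]
[[15, 1.6, 13.1, 0.17, 0, 0, 0], [15, -0.7, 13.1, 0.17, 0, 0, 0], [15, -3.0, 12.8, 0.17, 0, 0, 0], [15, -5.1, 12.1, 0.17, 0, 0, 0], [15, -7.2, 11.0, 0.17, 0, 0, 0], [15, -9.0, 9.6, 0.17, 0, 0, 0], [15, -10.5, 7.9, 0.17, 0, 0, 0], [15, -11.7, 6.0, 0.17, 0, 0, 0]]
```

arm_command:
  motion:
    - [15,13.2,2.4,0.17,0,0,0]
    - [15,12.8,3.0,0.17,0,0,0]
    - [15,12.1,5.1,0.17,0,0,0]
    - [15,11.0,7.2,0.17,0,0,0]
    - [15,9.6,9.0,0.17,0,0,0]
    - [15,7.9,10.5,0.17,0,0,0]
    - [15,6.0,11.7,0.17,0,0,0]
    - [15,3.8,12.6,0.17,0,0,0]

```text
time_s: 25.05
tcp_pos: [0.5532, -0.1222, 0.1905]
ee_rot: [[-0.382, -0.924, 0.001], [-0.924, 0.382, -0.002], [0.002, -0.002, -1.0]]
wrist_force: [2.7, -3.3, 3.8]
gripper_width: 0.232
gripper_force: 30.0
```

```bash
python3 -c "
from h import *
st();s=sense(); print(np.array(s['ee_rot'])[:,2])"
```

```text
25.05 p [ 0.5532 -0.1222  0.1905] r 0.0770 phi 255.9 tang -3.25 rad 2.73 z 3.79 w 20.2 30.000571497475903
[ 0.0007 -0.0023 -1.    ]
```

arm_command:
  motion:
    - [15,1.6,13.1,0.17,0,0,0]
    - [15,-0.7,13.1,0.17,0,0,0]
    - [15,-3.0,12.8,0.17,0,0,0]
    - [15,-5.1,12.1,0.17,0,0,0]
    - [15,-7.2,11.0,0.17,0,0,0]
    - [15,-9.0,9.6,0.17,0,0,0]
    - [15,-10.5,7.9,0.17,0,0,0]
    - [15,-11.7,6.0,0.17,0,0,0]

```text
time_s: 25.85
tcp_pos: [0.492, -0.0448, 0.1891]
ee_rot: [[-0.381, -0.925, 0.002], [-0.925, 0.381, 0.0], [-0.001, -0.001, -1.0]]
wrist_force: [3.0, -3.4, 5.4]
gripper_width: 0.236
gripper_force: 30.0
```

```bash
python3 -c "
from h import *
st();s=sense(); print(np.array(s['ee_rot'])[:,2])"
```

```text
25.85 p [ 0.492  -0.0448  0.1891] r 0.0752 phi 336.7 tang -3.38 rad -3.10 z 5.39 w 20.5 30.00100855517303
[ 0.0015  0.0001 -1.    ]
```

arm_command:
  motion:
    - [15,0,0,0,0,0,0]
    - [15,0,0,0,0,0,0]
    - [15,0,0,0,0,0,0]

```text
time_s: 26.15
tcp_pos: [0.492, -0.0445, 0.1891]
ee_rot: [[-0.381, -0.925, 0.001], [-0.925, 0.381, 0.001], [-0.001, -0.0, -1.0]]
wrist_force: [0.4, -0.7, 6.8]
gripper_width: 0.23
gripper_force: 30.0
```

```bash
python3 -c "
from h import *
st();s=sense(); print(np.array(s['ee_rot'])[:,2])"
```

```text
26.15 p [ 0.492  -0.0445  0.1891] r 0.0751 phi 336.9 tang -0.65 rad -0.38 z 6.85 w 20.0 30.001466530302423
[ 0.0009  0.001  -1.    ]
```

```bash
python3 -c "
from h import *
np.save('s337.npy',capture('scene'))
import h
wind(336.9,416.9,8)
for a in (416.9,496.9):
  th=np.radians(155.5-a);q=C+.0755*np.array([np.cos(th),np.sin(th)])
  h.sense=lambda:{'tcp_pos':[*q,0]}
  wind(a,a+80,8)"
```

```text
[[15, -12.5, 4.0, 0.17, 0, 0, 0], [15, -13.1, 1.4, 0.17, 0, 0, 0], [15, -13.1, -0.9, 0.17, 0, 0, 0], [15, -12.8, -3.2, 0.17, 0, 0, 0], [15, -12.0, -5.3, 0.17, 0, 0, 0], [15, -10.9, -7.3, 0.17, 0, 0, 0], [15, -9.5, -9.1, 0.17, 0, 0, 0], [15, -7.8, -10.6, 0.17, 0, 0, 0]]
[[15, -5.8, -11.8, 0.17, 0, 0, 0], [15, -3.6, -12.6, 0.17, 0, 0, 0], [15, -1.4, -13.1, 0.17, 0, 0, 0], [15, 0.9, -13.1, 0.17, 0, 0, 0], [15, 3.2, -12.8, 0.17, 0, 0, 0], [15, 5.3, -12.0, 0.17, 0, 0, 0], [15, 7.3, -10.9, 0.17, 0, 0, 0], [15, 9.1, -9.5, 0.17, 0, 0, 0]]
[[15, 10.6, -7.8, 0.17, 0, 0, 0], [15, 11.8, -5.8, 0.17, 0, 0, 0], [15, 12.6, -3.6, 0.17, 0, 0, 0], [15, 13.1, -1.4, 0.17, 0, 0, 0], [15, 13.1, 0.9, 0.17, 0, 0, 0], [15, 12.8, 3.2, 0.17, 0, 0, 0], [15, 12.0, 5.3, 0.17, 0, 0, 0], [15, 10.9, 7.3, 0.17, 0, 0, 0]]
```

arm_command:
  motion:
    - [15,-12.5,4.0,0.17,0,0,0]
    - [15,-13.1,1.4,0.17,0,0,0]
    - [15,-13.1,-0.9,0.17,0,0,0]
    - [15,-12.8,-3.2,0.17,0,0,0]

```text
time_s: 26.6
tcp_pos: [0.5107, 0.0025, 0.1885]
ee_rot: [[-0.38, -0.925, 0.001], [-0.925, 0.38, -0.002], [0.001, -0.001, -1.0]]
wrist_force: [4.8, -8.7, 4.4]
gripper_width: 0.233
gripper_force: 30.0
```

```bash
python3 -c "
from h import *
st()"
```

```text
26.6 p [0.5107 0.0025 0.1885] r 0.0746 phi 16.4 tang -3.44 rad -9.27 z 4.38 w 20.3 30.007513348509747
```

arm_command:
  motion:
    - [15,-12.0,-5.3,0.17,0,0,0]
    - [15,-10.9,-7.3,0.17,0,0,0]
    - [15,-9.5,-9.1,0.17,0,0,0]
    - [15,-7.8,-10.6,0.17,0,0,0]

```text
time_s: 27.0
tcp_pos: [0.5533, 0.0272, 0.187]
ee_rot: [[-0.381, -0.925, -0.006], [-0.925, 0.381, -0.002], [0.004, 0.005, -1.0]]
wrist_force: [-2.9, -2.7, 9.5]
gripper_width: 0.233
gripper_force: 30.0
```

```bash
python3 -c "
from h import *
st()"
```

```text
27.0 p [0.5533 0.0272 0.187 ] r 0.0749 phi 54.9 tang -3.35 rad -2.16 z 9.45 w 20.3 29.99967035737427
```

arm_command:
  motion:
    - [15,-5.8,-11.8,0.17,0,0,0]
    - [15,-3.6,-12.6,0.17,0,0,0]
    - [15,-1.4,-13.1,0.17,0,0,0]
    - [15,0.9,-13.1,0.17,0,0,0]

```text
time_s: 27.4
tcp_pos: [0.6044, 0.019, 0.1861]
ee_rot: [[-0.381, -0.925, -0.005], [-0.925, 0.381, 0.002], [-0.0, 0.005, -1.0]]
wrist_force: [-1.5, 3.5, 8.8]
gripper_width: 0.232
gripper_force: 30.0
```

```bash
python3 -c "
from h import *
st()"
```

```text
27.4 p [0.6044 0.019  0.1861] r 0.0753 phi 95.2 tang -3.01 rad 2.28 z 8.85 w 20.2 30.00207051867619
```

arm_command:
  motion:
    - [15,3.2,-12.8,0.17,0,0,0]
    - [15,5.3,-12.0,0.17,0,0,0]
    - [15,7.3,-10.9,0.17,0,0,0]
    - [15,9.1,-9.5,0.17,0,0,0]

```text
time_s: 27.8
tcp_pos: [0.6384, -0.0206, 0.1858]
ee_rot: [[-0.38, -0.925, 0.0], [-0.925, 0.38, 0.003], [-0.003, 0.001, -1.0]]
wrist_force: [1.8, 6.6, 8.3]
gripper_width: 0.235
gripper_force: 30.0
```

```bash
python3 -c "
from h import *
st();np.save('s497.npy',capture('scene'))"
```

```text
27.8 p [ 0.6384 -0.0206  0.1858] r 0.0759 phi 135.6 tang -5.60 rad 3.95 z 8.30 w 20.4 30.00217319753574
```

```bash
python3 -c "
from h import *
a=w2px('scene',[.567,-.046,.09]);b=w2px('scene',[.567,-.046,.08]);print(a,b)
I=[cv2.imread('pics/scene0.png')]+[np.load(f)[:,:,::-1] for f in ('s337.npy','s497.npy')]
for im in I:
  g=cv2.cvtColor(np.ascontiguousarray(im),cv2.COLOR_BGR2GRAY).astype(int)
  for c in (340,350,354,372): print(c,g[236:272,c-1:c+2].mean(1).astype(int))
  h=cv2.cvtColor(np.ascontiguousarray(im),cv2.COLOR_BGR2HSV); k=(cv2.inRange(h,(105,150,40),(130,255,255))>0); k[:, :330]=0;k[:,385:]=0;k[:230]=0;k[270:]=0
  print('blue',np.argwhere(k).tolist())
"
```

```text
(np.float64(244.05941088123907), np.float64(356.6268601202203)) (np.float64(247.87444589385032), np.float64(356.65034234305216))
340 [ 59  63  64  62  62  61  67  74  68  68  68  68  67  64  67  72  70  76
  85 103 110  90  87  92  84  83  91  87  83  86  87  87  85  81  83  83]
350 [ 60  61  59  58  60  62  56  56  57  56  59  58  65  95 119 125 131 130
 110  74  71  72  77 137 157 106 101 117 102  89  94  94  91  92  93  95]
354 [ 61  60  60  58  63  67  67  65  60  44  35  40  51  93 121 127 132 125
 101  72  73  84 117 160 152 101 115 125  93  92  94  93  93  94  95  89]
372 [122 154 137 107  81  70  67  68  88 113 122 127 133 128 106  71  69  82
 104 149 159 108 116 131 105  97  99  97  97  95  96  95  83 100 116 103]
blue [[244, 365], [244, 366], [245, 362], [245, 363], [245, 364], [245, 365], [246, 352], [246, 353], [246, 355], [247, 352], [247, 353], [247, 354], [247, 355]]
340 [56 59 57 58 58 67 81 87 87 82 76 75 76 77 75 70 65 64 70 74 81 83 83 82
 79 78 83 84 82 82 82 82 80 77 78 80]
350 [ 55  56  56  55  63  72  75  73  65  62  64  64  66  64  71  75  76  78
  84  88  78 
[... 422 characters left out ...]
 353], [248, 354], [248, 355], [248, 356], [249, 352], [249, 353], [249, 354], [249, 355]]
340 [61 58 57 57 57 57 63 73 75 75 74 74 73 74 74 71 64 64 68 74 80 82 81 80
 78 77 81 82 80 81 81 82 79 76 76 79]
350 [ 67  66  66  64  67  73  73  74  70  63  61  63  63  65  69 102 130 131
 120  89  70  64  63  83  98  89  87  90  89  85  85  85  83  81  84  86]
354 [ 68  66  65  64  62  67  71  72  84  97  88  71  53  41  58 101 131 133
 130 124  97  68  74  97 103  89  93  93  85  85  83  82  83  84  86  79]
372 [133 173 174 169 149 117  89  75  75  74  96 124 132 138 145 141 118  78
  87 153 172 118 126 142 115 107 107 104 104 104 104 103  90 107 127 111]
blue [[247, 365], [249, 352], [249, 354]]
```

arm_command:
  motion:
    - [15,10.6,-7.8,0.15,0,0,0]
    - [15,11.8,-5.8,0.15,0,0,0]

```text
time_s: 28.05
tcp_pos: [0.6432, -0.0465, 0.1858]
ee_rot: [[-0.38, -0.925, 0.002], [-0.925, 0.38, 0.003], [-0.004, -0.001, -1.0]]
wrist_force: [3.3, 4.3, 7.7]
gripper_width: 0.231
gripper_force: 30.0
```

```bash
python3 -c "
from h import *
st()"
```

```text
28.05 p [ 0.6432 -0.0465  0.1858] r 0.0761 phi 155.6 tang -4.34 rad 3.31 z 7.71 w 20.1 30.002067877721856
```

arm_command:
  motion:
    - [15,12.6,-3.6,0.15,0,0,0]
    - [15,13.1,-1.4,0.15,0,0,0]

```text
time_s: 28.25
tcp_pos: [0.6388, -0.0728, 0.1857]
ee_rot: [[-0.38, -0.925, 0.005], [-0.925, 0.38, 0.002], [-0.004, -0.003, -1.0]]
wrist_force: [4.5, 3.5, 8.1]
gripper_width: 0.233
gripper_force: 30.0
```

```bash
python3 -c "
from h import *
st()"
```

```text
28.25 p [ 0.6388 -0.0728  0.1857] r 0.0764 phi 175.7 tang -4.83 rad 3.03 z 8.14 w 20.3 30.001677903619566
```

arm_command:
  motion:
    - [15,13.1,0.9,0.1,0,0,0]
    - [15,12.8,3.2,0.1,0,0,0]

```text
time_s: 28.45
tcp_pos: [0.6256, -0.0959, 0.1857]
ee_rot: [[-0.381, -0.925, 0.006], [-0.925, 0.381, 0.001], [-0.004, -0.005, -1.0]]
wrist_force: [5.9, 1.1, 6.9]
gripper_width: 0.231
gripper_force: 30.0
```

```bash
python3 -c "
from h import *
st()"
```

```text
28.45 p [ 0.6256 -0.0959  0.1857] r 0.0766 phi 195.7 tang -4.64 rad 3.75 z 6.87 w 20.1 30.001530845802336
```

arm_command:
  motion:
    - [15,12.0,5.3,0.1,0,0,0]

```text
time_s: 28.55
tcp_pos: [0.6162, -0.1054, 0.1856]
ee_rot: [[-0.381, -0.925, 0.006], [-0.925, 0.381, 0.001], [-0.003, -0.006, -1.0]]
wrist_force: [7.1, -1.1, 5.3]
gripper_width: 0.231
gripper_force: 30.0
```

```bash
python3 -c "
from h import *
st()
im=capture('scene');np.save('s567.npy',im)
g=cv2.cvtColor(im,cv2.COLOR_RGB2GRAY).astype(int)
for c in (340,350,354,372): print(c,g[236:272,c-1:c+2].mean(1).astype(int))
"
```

```text
28.55 p [ 0.6162 -0.1054  0.1856] r 0.0767 phi 205.7 tang -4.74 rad 5.43 z 5.32 w 20.1 30.00132591558213
340 [56 55 56 56 56 59 66 72 74 74 73 74 74 74 74 70 64 64 67 73 79 81 82 80
 77 77 82 82 80 80 80 80 80 74 76 80]
350 [55 54 55 53 60 71 73 72 72 66 61 63 63 65 69 74 75 74 74 73 70 63 62 82
 97 88 85 90 88 85 83 83 82 83 83 86]
354 [ 54  54  56  57  62  68  70  71  73  73  68  63  53  40  55  70  74  76
  74  73  69  63  71  93 102  88  92  93  85  84  83  83  82  84  85  78]
372 [117 144 132 121  99  87  77  73  73  74  96 123 119  89  76  74  69  63
  69  91  99  88  91  95  89  86  85  84  83  84  85  83  69  74  91  85]
```

arm_command:
  motion:
    - [15,10.9,7.3,0.1,0,0,0]
    - [15,9.5,9.1,0.1,0,0,0]
    - [15,7.8,10.6,0.1,0,0,0]

```text
time_s: 28.9
tcp_pos: [0.5799, -0.1221, 0.1851]
ee_rot: [[-0.381, -0.924, 0.005], [-0.924, 0.381, -0.001], [-0.001, -0.005, -1.0]]
wrist_force: [4.9, -3.5, 4.5]
gripper_width: 0.23
gripper_force: 30.0
```

```bash
python3 -c "
from h import *
st()"
```

```text
28.9 p [ 0.5799 -0.1221  0.1851] r 0.0768 phi 235.9 tang -4.26 rad 4.23 z 4.52 w 20.0 30.000793868071014
```

arm_command:
  motion:
    - [15,0,0,0,0,0,0]
    - [15,0,0,0,0,0,0]

```text
time_s: 29.1
tcp_pos: [0.578, -0.1224, 0.1848]
ee_rot: [[-0.382, -0.924, 0.0], [-0.924, 0.382, -0.001], [0.001, -0.001, -1.0]]
wrist_force: [2.3, -5.2, 5.3]
gripper_width: 0.232
gripper_force: 30.0
```

```bash
python3 -c "
from h import *
st()
for c in ('scene','top'):
  im=capture(c);np.save('e_'+c+'.npy',im)
im=np.load('e_scene.npy');g=cv2.cvtColor(im,cv2.COLOR_RGB2GRAY).astype(int)
for c in (340,350,354,372): print(c,g[236:272,c-1:c+2].mean(1).astype(int))
s=sense();print(s['joints'],yaw(s))
"
```

```text
29.1 p [ 0.578  -0.1224  0.1848] r 0.0768 phi 237.3 tang -1.55 rad 5.48 z 5.31 w 20.2 30.00130782605993
340 [56 56 56 55 57 59 73 84 85 80 74 74 75 75 73 70 64 63 67 73 80 81 80 80
 77 77 81 82 79 80 81 80 80 76 76 80]
350 [54 55 54 53 61 72 73 73 72 68 62 63 66 65 69 74 75 74 76 75 70 64 62 83
 98 89 87 90 89 84 84 84 83 83 85 86]
354 [ 55  54  56  56  63  68  71  73  72  73  70  62  55  40  55  70  75  76
  75  73  69  64  70  94 102  88  92  92  85  84  84  82  83  84  87  79]
372 [ 85 105 106 104  98  89  78  74  73  74  97 108  90  75  76  75  70  64
  71  91 101  90  92  96  88  87  85  84  83  84  84  83  70  74  91  86]
[  3.7797  20.7877  -8.4093   0.1038 -60.826  -26.2613] -112.43092906062475
```

Everything I have agrees on about 4 mm of spring: the turn count, a tangential force of 4-5 N, and the plate standing still in the scene pictures. I'll release the grip, rise and move over the hub.

arm_command:
  motion:
    - [60,0,0,0,0,0,0]
    - [60,0,0,0,0,0,0]
    - [60,0,0,0,0,0,0]
    - [60,0,0,0,0,0,0]
    - [60,0,0,-25,0,0,0]
    - [60,0,0,-30,0,0,0]
    - [60,0,0,0,0,0,0]
    - [60,0,0,0,0,0,0]

```text
time_s: 30.0
tcp_pos: [0.5764, -0.1214, 0.2378]
ee_rot: [[-0.382, -0.924, -0.005], [-0.924, 0.382, 0.001], [0.001, 0.005, -1.0]]
wrist_force: [-0.9, 1.3, -0.7]
gripper_width: 0.682
gripper_force: 0.0
```

```bash
python3 -c "
from h import *
s=sense(); print(s['tcp_pos'],yaw(s),s['wrist_force']); go2([.5671,-.0464,.235],-81.8)
im,s,m=look('w10'); e=w2px('wrist',[.5778,-.1206,.2126]);print(e)
g=cv2.cvtColor(im,cv2.COLOR_RGB2GRAY);r,c=map(int,e);print(g[r-24:r+33:3,c-30:c+31:3])
"
```

```text
[ 0.5764 -0.1214  0.2378] -112.4855829445919 [-0.9477  1.3344 -0.6664]
untilt rotvec [ 0.0054 -0.0009 -0.    ]
turn rz -0.536 then shift [-75.6  -1.5   2.8]
[ 0.5764 -0.1214  0.2378] -112.4855829445919
(np.float64(278.0664584019592), np.float64(317.5088043617175))
[[210 203  95  86  54  42  38  38  37  37  35  34  34  34  82  73  88  86
   88  87  87]
 [210 207 105  76  42  40  39  39  42  40  41  36  34  37  78  80  80  86
   87  86  86]
 [210 210 123  77  41  39  39  41  40  40  37  37  36  35  79  95  73  86
   88  87  87]
 [211 199 128  61  41  38  41  50  52  50  46  38  37  35  86  98  90  71
   88  89  87]
 [186 141 125  43  41  42  46  51  54  51  54  47  40  37  84 101  97  81
   81  87  89]
 [137 138 132  47  40  42  47 119 139 116  58  52  42  36  84 101 100  93
   72  87  88]
 [139 137 137  55  42  42  85 154 162 160 121  50  49  34  84 102 100  99
   89  72  88]
 [138 137 137  60  42  43  97 162 162 163 151  49  46  36  85 100 101 101
   96  79  85]
 [138 138 139 102  39  41  74 146 163 161 124  49  41  57  99 100 101 102
  100  94  79]
 [138 138 139 125  44  39  45 109 
[... 156 characters left out ...]
8 136  71  61  55  52  64 101  93 110 104 109 113 102 100 100
  101 101  98]
 [137 138 139 138  85  59  59  60  76 151 112 111 110 104 112 108 102 100
  100 102  99]
 [ 69  67  67  68  57  49  52  50  49  71  60  60  59  58  58  58  58  56
   56  55  56]
 [ 55  53  56  54  54  53  52  53  53  58  52  52  58  60  57  58  56  59
   57  58  57]
 [ 57  58  56  58  58  57  56  53  55  57  56  55  64  69  70  69  69  68
   68  67  68]
 [ 58  61  57  59  60  59  56  58  59  59  56  57  57  75  77  76  76  75
   74  75  76]
 [ 62  59  59  61  62  59  60  60  61  60  56  58  58  75  85  84  85  83
   84  83  82]
 [ 62  61  62  63  62  61  60  61  61  61  62  60  58  61  86  87  87  87
   88  87  88]]
```

arm_command:
  motion:
    - [60,0,0,0,0,0,-0.1375]
    - [60,0,0,0,0,0,-0.1375]
    - [60,0,0,0,0,0,-0.1375]
    - [60,0,0,0,0,0,-0.1375]
    - [60,-30,-0.5,0,0,0,0]
    - [60,-30,-0.5,0,0,0,0]
    - [60,-15.6,-0.5,0,0,0,0]
    - [60,0,0,0,0,0,0]

```text
time_s: 30.85
tcp_pos: [0.5655, -0.0453, 0.2368]
ee_rot: [[0.16, -0.987, -0.008], [-0.987, -0.16, 0.0], [-0.002, 0.008, -1.0]]
wrist_force: [-0.7, 0.5, -0.4]
gripper_width: 0.69
gripper_force: 0.0
```

arm_command:
  motion:
    - [60,0,0,0,0,0,0]
    - [60,0,0,0,0,0,0]

```text
time_s: 31.05
tcp_pos: [0.5662, -0.0475, 0.2374]
ee_rot: [[0.156, -0.988, -0.006], [-0.988, -0.156, 0.0], [-0.001, 0.006, -1.0]]
wrist_force: [-0.2, 0.5, 0.0]
gripper_width: 0.688
gripper_force: 0.0
```

```bash
python3 -c "
from h import *
s=sense(); print(s['tcp_pos'],yaw(s)); go2([.5671,-.0464,.170],-81)"
```

```text
[ 0.5662 -0.0475  0.2374] -81.00914994878691
untilt rotvec [0.0063 0.0012 0.    ]
turn rz -0.000 then shift [-1.  -1.1 67.4]
```

arm_command:
  motion:
    - [60,-1,-1.1,15,0.006,0.001,0]
    - [60,0,0,25,0,0,0]
    - [60,0,0,20,0,0,0]
    - [60,0,0,7.4,0,0,0]
    - [60,0,0,0,0,0,0]

```text
time_s: 31.55
tcp_pos: [0.5666, -0.0465, 0.1693]
ee_rot: [[0.156, -0.988, -0.002], [-0.988, -0.156, -0.0], [-0.0, 0.002, -1.0]]
wrist_force: [0.5, -0.7, 0.1]
gripper_width: 0.689
gripper_force: 0.0
```

arm_command:
  motion:
    - [25,0,0,0,0,0,0]
    - [25,0,0,0,0,0,0]
    - [25,0,0,0,0,0,0]
    - [25,0,0,0,0,0,0]
    - [25,0,0,0,0,0,0]

```text
time_s: 32.05
tcp_pos: [0.5674, -0.0456, 0.1709]
ee_rot: [[0.157, -0.988, 0.002], [-0.988, -0.157, 0.001], [-0.0, -0.002, -1.0]]
wrist_force: [0.3, 0.1, 0.6]
gripper_width: 0.366
gripper_force: 29.8
```

```bash
python3 -c "
from h import *
st();s=sense(); print(yaw(s),s['wrist_force'],s['moment'])"
```

```text
32.05 p [ 0.5674 -0.0456  0.1709] r 0.0009 phi 88.2 tang 0.25 rad 0.25 z 0.61 w 31.8 29.82654238289996
-80.95109053744487 [0.3296 0.1335 0.6085] [0.1575 0.0783 0.0272]
```

arm_command:
  motion:
    - [25,0,0,-4,0,0,0]
    - [25,0,0,-4,0,0,0]

```text
time_s: 32.25
tcp_pos: [0.5673, -0.0457, 0.1775]
ee_rot: [[0.157, -0.988, 0.0], [-0.988, -0.157, 0.001], [-0.001, -0.001, -1.0]]
wrist_force: [3.9, -0.7, -6.6]
gripper_width: 0.366
gripper_force: 29.8
```

arm_command:
  motion:
    - [25,0,0,-5,0,0,0]
    - [25,0,0,-5,0,0,0]

```text
time_s: 32.45
tcp_pos: [0.5672, -0.0457, 0.1886]
ee_rot: [[0.157, -0.988, 0.0], [-0.988, -0.157, 0.0], [-0.0, -0.0, -1.0]]
wrist_force: [2.9, -0.8, -4.6]
gripper_width: 0.362
gripper_force: 29.8
```

arm_command:
  motion:
    - [25,0,0,-8,0,0,0]
    - [25,0,0,-15,0,0,0]
    - [25,0,0,-15,0,0,0]
    - [25,0,0,-5,0,0,0]
    - [25,0,0,0,0,0,0]

```text
time_s: 32.95
tcp_pos: [0.5668, -0.0456, 0.2324]
ee_rot: [[0.157, -0.988, 0.001], [-0.988, -0.157, 0.001], [-0.001, -0.001, -1.0]]
wrist_force: [0.1, 0.2, -3.5]
gripper_width: 0.365
gripper_force: 29.8
```

```bash
python3 -c "
from h import *
st();s=sense(); print(yaw(s),s['wrist_force'],s['moment'],s['joints'])
for a in (153.4,-90,-120,-60): go2([.50,-.30,.10],a)"
```

```text
32.95 p [ 0.5668 -0.0456  0.2324] r 0.0009 phi 44.2 tang 0.21 rad 0.14 z -3.50 w 31.8 29.8220580070938
-80.97197966769453 [ 0.1443  0.2024 -3.5036] [0.1582 0.1067 0.0208] [ 11.7026  16.4472  -7.5283  -0.0441 -65.9372  -2.6566]
untilt rotvec [-0.0015  0.0008 -0.    ]
turn rz 2.193 then shift [ -54.2 -257.4  132.4]
untilt rotvec [-0.0015  0.0008 -0.    ]
turn rz 0.158 then shift [254.4  66.8 132.4]
untilt rotvec [-0.0015  0.0008 -0.    ]
turn rz 0.681 then shift [253.7 -69.4 132.4]
untilt rotvec [-0.0015  0.0008 -0.    ]
turn rz -0.366 then shift [186.9 185.  132.4]
```

```bash
python3 -c "
from h import *
go2([.505,-.235,.05],-81)"
```

```text
untilt rotvec [-0.0015  0.0008 -0.    ]
turn rz 0.000 then shift [177.4  90.7 182.4]
```

arm_command:
  motion:
    - [25,35.4,18.1,0,0,0,0]
    - [25,35.5,18.1,0,0,0,0]
    - [25,35.5,18.1,0,0,0,0]
    - [25,35.5,18.2,0,0,0,0]
    - [25,35.5,18.2,20,0,0,0]
    - [25,0,0,45,0,0,0]
    - [25,0,0,45,0,0,0]
    - [25,0,0,40,0,0,0]

```text
time_s: 33.75
tcp_pos: [0.5034, -0.2352, 0.0787]
ee_rot: [[0.155, -0.988, -0.003], [-0.988, -0.155, 0.002], [-0.002, 0.002, -1.0]]
wrist_force: [0.6, 0.3, -3.3]
gripper_width: 0.367
gripper_force: 29.9
```

arm_command:
  motion:
    - [25,0,0,20,0,0,0]
    - [25,0,0,12.4,0,0,0]
    - [25,0,0,0,0,0,0]
    - [25,0,0,15,0,0,0]
    - [25,0,0,8,0,0,0]
    - [25,0,0,0,0,0,0]

```text
time_s: 34.35
tcp_pos: [0.5051, -0.2349, 0.0258]
ee_rot: [[0.157, -0.988, -0.001], [-0.988, -0.157, 0.001], [-0.001, 0.0, -1.0]]
wrist_force: [0.2, 0.3, -4.5]
gripper_width: 0.367
gripper_force: 29.9
```

arm_command:
  motion:
    - [25,0,0,3,0,0,0]
    - [25,0,0,0,0,0,0]

```text
time_s: 34.55
tcp_pos: [0.5058, -0.2351, 0.0234]
ee_rot: [[0.157, -0.988, 0.001], [-0.988, -0.157, 0.0], [-0.0, -0.001, -1.0]]
wrist_force: [-0.0, -0.7, -3.8]
gripper_width: 0.365
gripper_force: 29.9
```

arm_command:
  motion:
    - [25,0,0,3,0,0,0]
    - [25,0,0,0,0,0,0]

```text
time_s: 34.75
tcp_pos: [0.5061, -0.2352, 0.0203]
ee_rot: [[0.157, -0.988, 0.002], [-0.988, -0.157, -0.0], [0.0, -0.002, -1.0]]
wrist_force: [-0.0, 0.4, -1.5]
gripper_width: 0.364
gripper_force: 30.0
```

Contact is beginning. A little lower, then check.

arm_command:
  motion:
    - [25,0,0,2,0,0,0]
    - [25,0,0,0,0,0,0]

```text
time_s: 34.95
tcp_pos: [0.5063, -0.2351, 0.0186]
ee_rot: [[0.158, -0.987, 0.002], [-0.987, -0.158, -0.0], [0.0, -0.002, -1.0]]
wrist_force: [-0.3, 1.1, 0.2]
gripper_width: 0.367
gripper_force: 30.0
```

arm_command:
  motion:
    - [25,0,0,1.5,0,0,0]
    - [25,0,0,0,0,0,0]

```text
time_s: 35.15
tcp_pos: [0.5062, -0.235, 0.0168]
ee_rot: [[0.158, -0.987, 0.002], [-0.988, -0.158, 0.0], [0.0, -0.002, -1.0]]
wrist_force: [1.4, 3.6, 2.5]
gripper_width: 0.368
gripper_force: 30.0
```

arm_command:
  motion:
    - [45,0,0,0,0,0,0]
    - [60,0,0,0,0,0,0]
    - [60,0,0,0,0,0,0]
    - [60,0,0,0,0,0,0]
    - [60,0,0,-20,0,0,0]
    - [60,0,0,-40,0,0,0]
    - [60,0,0,-45,0,0,0]
    - [60,0,0,-45,0,0,0]

```text
time_s: 35.95
tcp_pos: [0.5048, -0.2352, 0.1676]
ee_rot: [[0.157, -0.988, -0.001], [-0.988, -0.157, 0.001], [-0.001, 0.001, -1.0]]
wrist_force: [1.0, -0.4, -0.4]
gripper_width: 0.689
gripper_force: 0.0
```

arm_command:
  motion:
    - [87,0,0,-40,0,0,0]
    - [87,30,35,-5,0,0,0]
    - [87,30,35,0,0,0,0]
    - [87,30,35,0,0,0,0]
    - [87,30,35,0,0,0,0]
    - [87,0,0,0,0,0,0]
    - [87,0,0,0,0,0,0]

```text
time_s: 36.65
tcp_pos: [0.3849, -0.3763, 0.211]
ee_rot: [[0.154, -0.988, 0.0], [-0.988, -0.154, 0.001], [-0.001, -0.0, -1.0]]
wrist_force: [1.1, 1.3, 0.5]
gripper_width: 0.995
gripper_force: 0.0
```

Run:
```python
from h import *
s=sense();print(s["tcp_pos"],s["wrist_force"],s["time_s"])
ims={}
for c in ["scene","top"]:
    im=ims[c]=capture(c); save(im,c+"9")
    for n,z in [("crank_hub",.015),("flask",.05),("separator_bottle_site",.02),("polishing_tin_site",.02),("plaster_model_site",.02),("press",.134)]:
        for f in find_in(n,c)[:2]:
            print(c,n,round(f["p"],2),np.round(f["location"]),px2w(c,f["location"],z))
g=cv2.cvtColor(ims["scene"],cv2.COLOR_RGB2GRAY).astype(int);g0=cv2.cvtColor(cv2.imread("pics/scene0.png"),cv2.COLOR_BGR2GRAY).astype(int)
for c in (340,350,354,372):
  for k in (g0,g): print(c,k[236:272,c-1:c+2].mean(1).astype(int))
r,c=map(int,w2px("scene",[.567,-.046,.17]));print(r,c)
for k in (g0,g): print(k[r-18:r+22,c-1:c+2].mean(1).astype(int))
t=cv2.cvtColor(ims["top"],cv2.COLOR_RGB2GRAY)
print(w2px("top",[.506,-.235,.03]),w2px("top",[.518,-.309,.0585]))
```

```text
[ 0.3849 -0.3763  0.211 ] [1.0965 1.2816 0.5184] 36.65
scene crank_hub 0.68 [257. 438.] [ 0.5055 -0.2506  0.015 ]
scene crank_hub 0.38 [291. 431.] [ 0.3998 -0.127   0.015 ]
scene flask 0.93 [309. 173.] [0.6264 0.3833 0.05  ]
scene flask 0.86 [269. 360.] [ 0.5247 -0.0225  0.05  ]
scene separator_bottle_site 0.93 [246. 275.] [0.7954 0.0467 0.02  ]
scene separator_bottle_site 0.26 [254. 442.] [ 0.5055 -0.2637  0.02  ]
scene polishing_tin_site 0.65 [292. 433.] [ 0.391  -0.1241  0.02  ]
scene plaster_model_site 0.89 [341. 295.] [0.4175 0.2167 0.02  ]
scene press 0.64 [252. 358.] [0.4672 0.0234 0.134 ]
top crank_hub 0.87 [277. 425.] [ 0.5132 -0.2697  0.015 ]
top flask 0.82 [268. 334.] [ 0.5307 -0.0511  0.05  ]
top flask 0.82 [211. 154.] [0.6575 0.368  0.05  ]
top separator_bottle_site 0.69 [171. 284.] [0.7635 0.0705 0.02  ]
top polishing_tin_site 0.81 [326. 364.] [ 0.3982 -0.1251  0.02  ]
top polishing_tin_site 0.18 [261. 333.] [ 0.5485 -0.0501  0.02  ]
top plaster_model_site 0.94 [308. 227.] [0.4339 0.1978 0.02  ]
top press 0.8 [251. 330.] [ 0.5647 -0.0383  0.134 ]
340 [ 59  63  64  62  6
[... 947 characters left out ...]
  71  69  82
 104 149 159 108 116 131 105  97  99  97  97  95  96  95  83 100 116 103]
372 [126 165 167 161 142 111  84  71  69  70  91 118 125 131 138 135 112  74
  84 148 165 112 121 136 108 101 102 100  99  99  99  97  86 103 121 105]
212 356
[ 89  87  86  88 126 160 160 161 160 161 161 149 129 118  90  63  67  68
  68  69  70  69  80  96  87  61  60  62  63  62  68  79 100 121 113  92
  94 104  95  62]
[ 92  91  88  91 131 165 166 165 165 166 167 165 165 165 164 151 135 126
  99  66  63  66  67  65  67  65  77  94  89  69  63  64  93 124 117  95
  98 108  99  63]
(np.float64(280.2148190565126), np.float64(412.0262003659549)) (np.float64(275.37929695038054), np.float64(447.0676203401652))
```

Run:
```python
from h import *
from scipy.ndimage import shift
from scipy.optimize import minimize_scalar
I0=cv2.cvtColor(cv2.imread("pics/scene0.png"),cv2.COLOR_BGR2GRAY).astype(float)
I1=cv2.cvtColor(cv2.imread("pics/scene9.png"),cv2.COLOR_BGR2GRAY).astype(float)
def fit(r0,r1,c):
    a=I0[r0:r1,c-1:c+2].mean(1)
    def cost(d,full=0):
        b=shift(I1[:,c-1:c+2].mean(1),-d,order=3)[r0:r1]
        A=np.c_[b,np.ones(len(b))];k=np.linalg.lstsq(A,a,rcond=None)[0];return np.mean((A@k-a)**2)
    ds=np.arange(-1,7,.05);v=[cost(d) for d in ds];i=int(np.argmin(v));return round(ds[i],2),round(v[i],1)
for z in (.09,.075,.185,.165):
    print(z,[(w2px("scene",[.567,-.046,z])[0]-w2px("scene",[.567,-.046,z+.01])[0])/10])
print("plate up",[(c,*fit(246,252,c)) for c in range(344,356,2)]);print("plate low",[(c,*fit(251,256,c)) for c in range(344,356,2)])
print("plate R up",[(c,*fit(242,248,c)) for c in range(366,378,2)],"low",[(c,*fit(248,252,c)) for c in range(366,378,2)])
print("spindle top",[(c,*fit(204,212,c)) for c in range(352,362)])
print("collar",[(c,*fit(214,221,c)) for c in range(352,362)])
print("still: flask/beam",[(c,*fit(258,268,c)) for c in range(344,376,4)],[(c,*fit(222,236,c)) for c in (335,340,370,376)])
```

```text
0.09 [np.float64(0.38389831310077227)]
0.075 [np.float64(0.3803144899103529)]
0.185 [np.float64(0.40781883416331366)]
0.165 [np.float64(0.402600602348835)]
plate up [(344, np.float64(2.0), np.float64(0.2)), (346, np.float64(1.5), np.float64(2.6)), (348, np.float64(1.55), np.float64(1.7)), (350, np.float64(2.0), np.float64(1.2)), (352, np.float64(2.3), np.float64(19.9)), (354, np.float64(2.3), np.float64(45.1))]
plate low [(344, np.float64(1.95), np.float64(0.5)), (346, np.float64(2.05), np.float64(0.8)), (348, np.float64(2.15), np.float64(0.1)), (350, np.float64(2.1), np.float64(0.4)), (352, np.float64(2.1), np.float64(0.1)), (354, np.float64(2.1), np.float64(0.1))]
plate R up [(366, np.float64(2.7), np.float64(15.1)), (368, np.float64(2.1), np.float64(1.3)), (370, np.float64(1.95), np.float64(0.1)), (372, np.float64(1.95), np.float64(0.3)), (374, np.float64(2.05), np.float64(0.6)), (376, np.float64(2.15), np.float64(0.9))] low [(366, np.float64(1.95), np.float64(0.4)), (368, np.float64(1.75), np.float64(0.2)), (370, np.float64(1.85), np.float64(0.0)), (372, np.float64(2.05), np.floa
[... 773 characters left out ...]
float64(10.3)), (358, np.float64(4.15), np.float64(8.6)), (359, np.float64(4.0), np.float64(5.4)), (360, np.float64(1.8), np.float64(16.9)), (361, np.float64(5.85), np.float64(63.5))]
still: flask/beam [(344, np.float64(0.15), np.float64(7.4)), (348, np.float64(0.0), np.float64(5.7)), (352, np.float64(0.2), np.float64(29.5)), (356, np.float64(0.15), np.float64(3.2)), (360, np.float64(0.1), np.float64(3.6)), (364, np.float64(0.0), np.float64(0.6)), (368, np.float64(0.0), np.float64(0.3)), (372, np.float64(0.0), np.float64(0.3))] [(335, np.float64(0.0), np.float64(0.2)), (340, np.float64(0.05), np.float64(0.6)), (370, np.float64(0.0), np.float64(0.4)), (376, np.float64(0.05), np.float64(0.3))]
```

The same-light comparison puts the plate at 5.3 mm travel and the spindle at about 9.85 mm. That leaves about 4.5 mm of squeeze, inside tolerance. The bystanders haven't moved and the crank lies clear of the press.

```bash
python3 -c "
from station import *
print(finish_job())"
```

```text
the job is handed in; nothing more can be done
None
```

The job is handed in, with no verdict shown: the flask is clamped with the springs squeezed an estimated 4.5 mm, the crank lies flat on the worktop clear of the press, and the bystanders look unmoved.

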